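Put the spare pump cassette away in a short-opening drawer

ROBOT

A 6-joint arm with a two-finger parallel gripper is mounted at the origin on a cart in front of the work surface, level with it; the furniture and walls round the work are solid. World frame = base frame: x ahead of the robot, y to its left, z up, the work surface at z = 0. Lengths are in m, angles in rad, forces in N, time in s.
With the tool pointing down it reaches from about 0.3 to 0.875 m from the base axis. Payload 6.4 kg.
Tool frame: the origin (TCP) lies on the front face of the gripper's body, between the roots of the fingers; the fingertips stand 73 mm ahead of it and the grasp point (between the pads) lies ctrl.pinch_z ahead of it (ctrl.pinch_z is the distance from the TCP to the grasp point, in m); z points along the fingers, x is the direction in which the jaws open and shut, and the axes are right-handed (so a half turn about z gives the same grasp; the last joint's range is limited). The gripper opens to 85 mm and grips with 20 to 120 N. Pads are 22 mm wide; open, the fingers measure 114 mm over their backs; the gripper's body (76 mm by 85 mm) begins 54 mm behind the grasp point. The pads swing forward as they close: fully open they stand 13 mm farther back than shut.
Start: joints at [-1.474, 0.181, 1.607, -0, 1.354, -0.206], TCP at [0.171, -0.549, 0.304] pointing down, gripper open.
Joint ranges: [-2.99, 2.99], [-0.89, 2.07], [0.3, 2.58], [-1.14, 4.28], [0, 2.63], [-3.12, 3.12]. Speed limits (rad/s): [2.57, 2.57, 3.01, 3.14, 3.14, 3.14].

INTERFACE

Orientations are given as a unit quaternion [w, x, y, z].
In Python, from bench import ctrl gives the robot as it stands.
- The arm moves only by the tool move_arm, never from a script. Its argument "rows" is text: rows parted by semicolons, each of 7 numbers parted by spaces: the shift along the tool's x, y, z in cm, then the turn, a rotation vector about the tool's x, y, z in degrees, then the opening, from 0 (shut) to 1 (fully open). In form: x y z rx ry rz grip; .... A call has 1 to 20 rows; each row shifts and turns the commanded pose from where the row before left it, along the tool's axes as they then stand; what a row does not reach is not made up. A row lasts 1/10 s, in which the tool goes at most 50 mm and 8.59 degrees, less where a joint would pass 70% of its speed; a pose out of reach is approached as far as the arm can. A call with a gripper value outside its range is refused whole. The fingers move at their own pace and stop on an object; the grip force is fixed at half the most. Time passes only in rows, so rows that do not move let the fingers close. It gives the time, the measured TCP pose, the force and the opening at its end, in the units of the state.
- ctrl.get_obs(): the state, without advancing time (a new reading comes with each control period).
- ctrl.camera(name): name is "scene" or "side" or "wrist"; returns a dict with "color" (400x640x3 uint8, blue, green, red), "fx", "fy", "cx", "cy" (pixels), "rvec" (rotation vector, rad) and "tvec" (3), from world to camera coordinates, as OpenCV has them. Camera axes: x right, y down, z forward; pixel columns grow to the right and rows downward; lengths in m; the calibration is good to about 2 mm. A picture is of the moment at which its call begins. There is no depth.
- ctrl.hand_in(): hands the job in, once; it reports no verdict.
Trained networks look in the newest picture that a camera, given by its name, has taken for a name from the list of things; names that differ only in an ending like _2 or _b are one class to them, and where a whole thing is asked for, a point or a joint stands for the part that bears it (a point fixed in the world has none). Each returns a list of dicts, best first, with "confidence" (0 to 1); they miss things now and then, are a little off and sometimes report something else, mostly with a low value. They report only what shows in the picture. A call takes as long as a camera call. They do not tell look-alikes from the thing itself.
- ctrl.look_for(camera, query): "bbox" ([left, top, right, bottom] in pixels, round what is visible of it).
- ctrl.trace(camera, query): "region" (400x640 bool, what is visible of it) and "bbox" ([left, top, right, bottom] in pixels, round what is visible of it).
The state is a dict: "time_s": time; "q": joint angles; "dq": joint speeds; "joint_efforts": joint torques, N m; "eef_pos": TCP position; "eef_rot": TCP orientation; "wrist_force": force on the tool from outside, world axes, zero at the start; "torque": the same for the moment, N m; "opening": opening from 0.0 (shut) to 1.0 (fully open).
Only numpy, scipy, OpenCV 4.12 (cv2) and the standard library are available. Lean on these libraries where they do the work, as an engineer would, in place of code of your own. Each camera call takes 0.05 s, during which the arm holds its last target.

TASK

Put the spare pump cassette away in the empty middle lane of the small drawer unit's top drawer, lying flat and right way up, and push the drawer fully home so that its catch holds it. The drawer has been left part open and comes out to a stop that leaves an opening shorter than the cassette, so one end has to go in first, slanting, under the top of the unit. Do not ram the unit or jam the cassette, and leave the other things on the desk where they are.

Things in the scene. Friction and masses are not known exactly. Their poses are not given: they have to be found in the camera images.
- cassette: Spare pump cassette, clear plastic, 120 (x) x 40 (y) x 38 mm high, about 0.12 kg, loose, right way up on the desk. Origin: centre of its underside, z up, x along its length. A base 14 mm high from x = -59 to +61 mm carries a middle block from x = -34 to +36 mm, top 38 mm above the underside; both y = -20 to +20 mm. Either end may go in first.
- drawer_unit: Small grey bench drawer unit, two white fronts, fixed; 165 deep (x) x 200 wide (y) x 146 mm high. Origin: centre of its underside; x from its front to its back, z up. Its grey top sheet is 6 mm thick, front edge at x = -82.5 mm, underside 60 mm above the lane floor; it overhangs the back of the open drawer. The lower drawer is fixed; its handle reaches x = -121 mm, 40 mm above the desk.
- top_drawer (a joint): How far the top drawer is out, m: 0 = fully home, 0.100 = at its stop; it slides to the unit's -x. Equals the clear opening between the inside of the drawer front and the edge of the unit's top. A few N of friction; over the last 14 mm a sprung roller catch resists with about 8 to 12 N, then snaps over some 5 mm before home and holds; let go sooner, it pushes the drawer out a little.
- lane (a point): Centre of the floor of the empty middle lane (moves with the drawer; axes as drawer_unit; 80 mm above the desk). Lane 140 long (x) x 46 mm wide (y) between dividers 3 mm thick, 12 mm high. At x = -70 mm the drawer front (12 mm thick, top 54 mm above the lane floor), at x = +70 mm the back wall, 40 mm high. Sides at y = +-86 mm. Small fixed things up to 20 mm high lie over 50 mm off the middle.
- front_edge (a point): Middle of the inner upper edge of the top drawer's front (moves with the drawer; axes as drawer_unit). The front is 197 mm wide, 64 mm high, its outer face 12 mm to -x. The steel bow handle's bar, 8 mm thick and 60 mm long in y, is 34 mm to -x of this point and 24 mm below it.
- steel_puck: Bystander: bright steel puck, 64 mm diameter, 31 mm high, origin at the centre of its underside.
- electrode_cell: Bystander: clear electrode cell, 46 x 53 x 44 mm, origin at its underside.
- tape_roll: Bystander: roll of cream tape lying flat, 58 mm diameter, 20 mm high, origin at the centre of its underside.
- timer: Bystander: white timer with three keys, 62 x 66 x 20 mm, origin at the centre of its underside.
- slide_box: Bystander: blue carton of slides, 28 x 78 x 27 mm, origin at the centre of its underside.
Things that resemble listed ones, but are neither listed nor needed, are in the scene too. Several things have the shape of the cassette; the one meant has the colours described above.

How it is judged:
By the outcome, as a careful person would: the job done as asked, in the order asked, and still so for the second after the job is handed in, with the robot touching nothing.
It also fails if it takes over 67 s, if anything falls off the work surface, if the arm or the gripper's body presses on something with over 40 N, if the wrist force passes 120 N, or if a joint passes its speed limit or range.

## Working session

There is one attempt and no reset: what is moved stays moved. The work goes in short steps, Python scripts to look and compute and a tool call to move; the robot and the scene stay as the last step left them, time stands still between calls to the robot, and variables do not carry over. Pictures are saved under pics/ and viewed, and the job is handed in when it is done.

Besides the shell and the picture viewer there is one more tool, called after "Emit:" as name(argument=value, ...), one argument or row to a line, values as JSON. move_arm: Moves the arm, as the interface text tells. Its arguments: {"type":"object","properties":{"rows":{"type":"string"}},"required":["rows"]}

```bash
ls; mkdir -p pics; python3 - <<'E'
from bench import ctrl
import cv2
o=ctrl.get_obs()
for k in o: print(k,o[k])
print(ctrl.pinch_z)
for n in ["scene","side","wrist"]:
    c=ctrl.camera(n); cv2.imwrite(f"pics/{n}0.png",c["color"]); print(n,c["fx"],c["fy"],c["cx"],c["cy"],c["rvec"],c["tvec"])
    for q in ["cassette","drawer_unit","top_drawer","lane","front_edge","steel_puck","electrode_cell","tape_roll","timer","slide_box"]:
        try: print(n,q,[([int(v) for v in d["bbox"]],round(d["confidence"],2)) for d in ctrl.look_for(n,q)])
        except Exception as e: print(n,q,e)
E
```

```text
pics
time_s 0.0
q [-1.47430636e+00  1.81556008e-01  1.60801699e+00  6.05743572e-06
  1.35376589e+00 -2.06320214e-01]
dq [-0.00024127 -0.00073407 -0.00058679  0.00059143  0.00060182 -0.00050588]
joint_efforts [-1.03227380e-04 -4.44862354e+01 -3.51340699e+01 -4.02224859e-04
  8.85483547e-03  2.34084018e-05]
eef_pos [ 0.1714325  -0.54840614  0.30297127]
eef_rot [-6.52316784e-04  8.05667881e-01 -5.92366865e-01 -5.80367375e-04]
wrist_force [0.26406847 0.0581614  0.17924197]
torque [0.01176698 0.00368402 0.03564109]
opening 0.9937991553002584
0.0539
scene 476.0849754928911 476.0849754928911 312.15361722748196 195.60941925073058 [ 1.09599203 -2.33851111  1.01916019] [0.42735648 0.28903508 1.03667768]
scene cassette [([360, 179, 404, 207], 0.61), ([419, 197, 429, 211], 0.46)]
scene drawer_unit [([193, 145, 307, 248], 0.84)]
scene top_drawer [([250, 172, 310, 240], 0.79)]
scene lane [([250, 167, 310, 237], 0.84)]
scene front_edge [([258, 170, 310, 238], 0.89)]
scene steel_puck [([292, 158, 313, 175], 0.77), ([346, 136, 363, 157], 0.24)]
scene electrode_cell [([318, 157, 341, 170], 0.59)]
scen
[... 575 characters left out ...]
 211], 0.61)]
side front_edge [([295, 167, 345, 205], 0.94)]
side steel_puck [([367, 229, 389, 249], 0.81)]
side electrode_cell [([356, 246, 378, 271], 0.91)]
side tape_roll [([294, 166, 343, 207], 0.61), ([374, 284, 398, 298], 0.55)]
side timer [([260, 172, 281, 190], 0.77), ([292, 162, 341, 208], 0.41)]
side slide_box [([365, 229, 390, 248], 0.34)]
wrist 277.84723252315774 277.84723252315774 315.24158075105174 196.37957209209796 [-2.33350395  1.71861433  0.2499847 ] [-0.57440602 -0.03649514  0.3779636 ]
wrist cassette []
wrist drawer_unit []
wrist top_drawer []
wrist lane []
wrist front_edge []
wrist steel_puck []
wrist electrode_cell []
wrist tape_roll []
wrist timer []
wrist slide_box []
```

View pics/scene0.png

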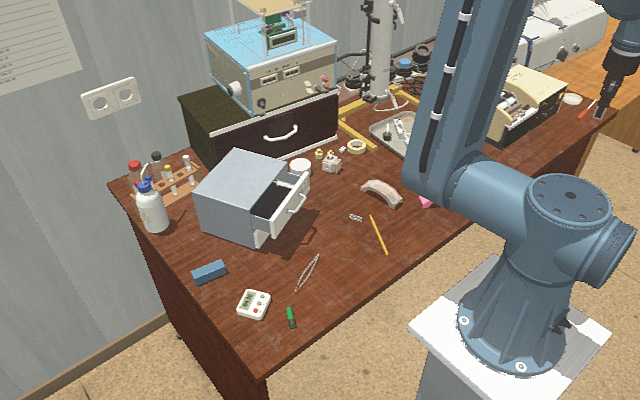

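View pics/side0.png

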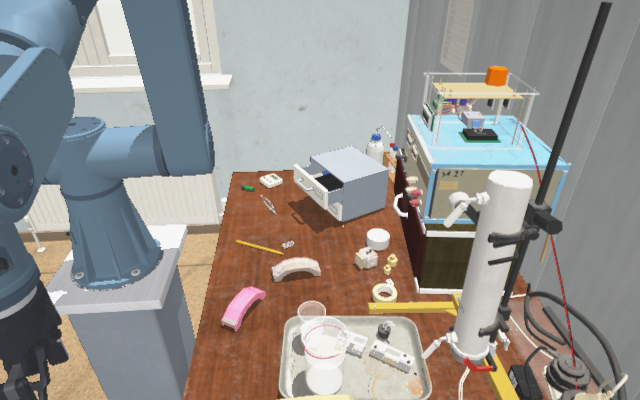

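```bash
python3 - <<'E'
import cv2,numpy as np
a=cv2.imread("pics/scene0.png")[140:260,180:440]; b=cv2.imread("pics/side0.png")[135:340,210:410]
cv2.imwrite("pics/sc_crop.png",cv2.resize(a,None,fx=3,fy=3,interpolation=cv2.INTER_CUBIC))
cv2.imwrite("pics/si_crop.png",cv2.resize(b,None,fx=2.9,fy=2.9,interpolation=cv2.INTER_CUBIC))
E
```

```text
(no output)
```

View pics/sc_crop.png

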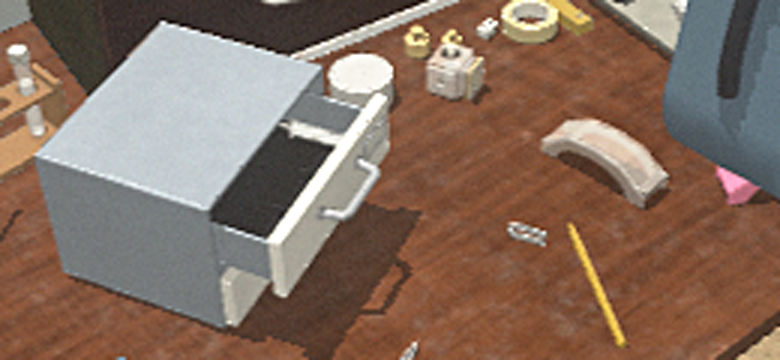

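View pics/si_crop.png

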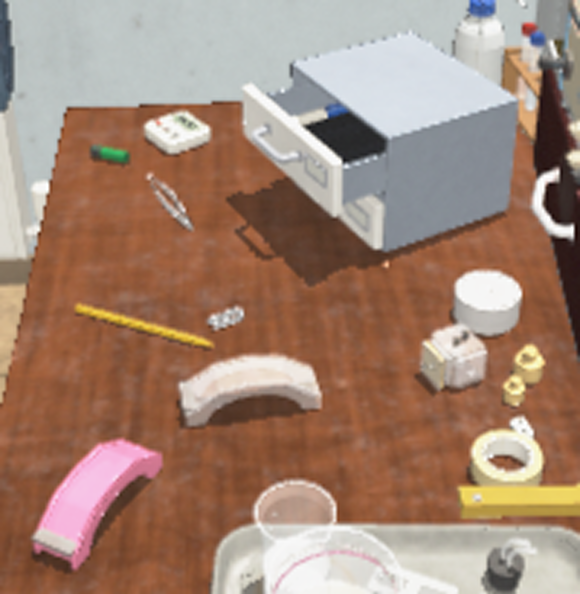

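The candidates for the cassette are the pale clear arch at scene (381,193) / side (297,270) and the pink arch at scene (425,201) / side (244,308). The clear one fits the description because the pink one has the wrong colour. The drawer unit is at scene (250,195), and its drawer opens towards the right of that picture. Next I'll fit the poses.

```bash
cat > h.py <<'E'
import numpy as np,cv2
from scipy.optimize import least_squares
from scipy.spatial.transform import Rotation as R
def P(c,X): return cv2.projectPoints(np.asarray(X,float).reshape(-1,1,3),np.array(c["rvec"],float),np.array(c["tvec"],float),np.array([[c["fx"],0,c["cx"]],[0,c["fy"],c["cy"]],[0,0,1.]]),None)[0][:,0]
def ray(c,uv):
    Rm=cv2.Rodrigues(np.array(c["rvec"],float))[0];o=-Rm.T@np.array(c["tvec"],float)
    d=Rm.T@np.array([(uv[0]-c["cx"])/c["fx"],(uv[1]-c["cy"])/c["fy"],1.]);return o,d/np.linalg.norm(d)
def plane(c,uv,z=0):
    o,d=ray(c,uv);return o+d*(z-o[2])/d[2]
def tri(cs,uvs):
    A=np.zeros((3,3));b=np.zeros(3)
    for c,u in zip(cs,uvs):
        o,d=ray(c,u);M=np.eye(3)-np.outer(d,d);A+=M;b+=M@o
    return np.linalg.solve(A,b)
def T(x,y,yaw,L):
    L=np.asarray(L,float);c,s=np.cos(yaw),np.sin(yaw)
    return np.c_[x+c*L[:,0]-s*L[:,1],y+s*L[:,0]+c*L[:,1],L[:,2]]
def box(x0,x1,y0,y1,z0,z1): return np.array([[x,y,z] for x in(x0,x1) for y in (y0,y1) for z in (z0,z1)],float)
def cas_polys(c,x,y,yaw):
    out=[]
    for B in (box(-.059,.061,-.02,.02,0,.014),box(-.034,.036,-.02,.02,0,.038)):
        out.append(cv2.convexHull(P(c,T(x,y,yaw,B)).astype(np.float32)))
    return out
E
python3 - <<'E'
from h import *
from bench import ctrl
S=ctrl.camera("scene");D=ctrl.camera("side")
sc=[(235,147.3),(287.3,162.7),(250,210),(192.3,192.3)]
si=[(388.6,168.8),(349.7,146.4)] 
# triangulate shared corners
# scene: A back-left far,B front-right, C front near, E back
sd=[(388.6,168.8),(343.4,182.2),(311,157.4),(349.7,146.4)]
for perm in range(1):
    for a,b in zip(sc,sd): 
        X=tri([S,D],[a,b]);print(X.round(4),np.abs(P(S,X)[0]-a).max().round(1),np.abs(P(D,X)[0]-b).max().round(1))
for n,c,qs in(("scene",S,["cassette"]),("side",D,["cassette"])):
    for q in qs:
        for r in ctrl.trace(n,q):
            m=r["region"];ys,xs=np.nonzero(m);print(n,r["confidence"],r["bbox"],m.sum(),plane(c,(xs.mean(),ys.mean()),.015).round(3))
E
```

```text
[0.7744 0.1887 0.1464] 0.3 0.3
[0.6269 0.1205 0.1455] 0.2 0.1
[0.5441 0.2937 0.1435] 0.3 0.3
[0.6834 0.3681 0.1453] 0.5 0.3
scene 0.72 [359.1, 179.0, 404.3, 209.2] 531 [ 0.479 -0.101  0.015]
scene 0.39 [420.0, 198.7, 434.4, 209.5] 87 [ 0.373 -0.157  0.015]
side 0.9 [272.7, 260.0, 319.8, 282.3] 731 [ 0.479 -0.083  0.015]
side 0.64 [220.6, 284.4, 266.5, 332.2] 900 [ 0.349 -0.208  0.015]
side 0.41 [297.3, 164.1, 346.4, 209.2] 1408 [0.575 0.339 0.015]
```

```bash
python3 - <<'E'
from h import *
from bench import ctrl
from scipy.optimize import minimize
S=ctrl.camera("scene");D=ctrl.camera("side")
sc=[(235,147.3),(287.3,162.7),(250,210),(192.3,192.3)]
sd=[(388.6,168.8),(343.4,182.2),(311,157.4),(349.7,146.4)]
L=np.array([[.0825,-.1,.146],[-.0825,-.1,.146],[-.0825,.1,.146],[.0825,.1,.146]])
f=lambda p:np.r_[(P(S,T(*p,L))-sc).ravel(),(P(D,T(*p,L))-sd).ravel()]
r=least_squares(f,[.657,.243,.445],loss="soft_l1");U=r.x;print("unit",U,np.degrees(U[2]),f(U).round(1))
# cassette silhouettes
mS=ctrl.trace("scene","cassette")[0]["region"];mD=ctrl.trace("side","cassette")[0]["region"]
def iou(p):
    t=0
    for c,m in((S,mS),(D,mD)):
        k=4;I=np.zeros((400*k,640*k),np.uint8)
        for h in cas_polys(c,*p): cv2.fillConvexPoly(I,(h*k+ (k-1)/2).astype(np.int32),1)
        I=cv2.resize(I.astype(np.float32),(640,400),interpolation=cv2.INTER_AREA)
        t+=np.minimum(I,m).sum()/np.maximum(I,m).sum()
    return -t
best=min((minimize(iou,[.479,-.09,y],method="Nelder-Mead",options=dict(initial_simplex=[[.479,-.09,y],[.495,-.09,y],[.479,-.075,y],[.479,-.09,y+.3]])) for y in np.arange(0,6.28,.7)),key=lambda r:r.fun)
print("cas",best.x,np.degrees(best.x[2]),-best.fun/2)
c=best.x
np.save("U.npy",U);np.save("C.npy",c)
for n,cam,cr,k in(("scene",S,(140,260,180,440),3),("side",D,(135,340,210,410),2.9)):
    I=cam["color"][cr[0]:cr[1],cr[2]:cr[3]];I=cv2.resize(I,None,fx=k,fy=k,interpolation=cv2.INTER_CUBIC)
    dr=lambda X,col:cv2.polylines(I,[((P(cam,X)-[cr[2],cr[0]]+.5)*k).astype(int)],True,col,1)
    dr(T(*U,L),(0,0,255))
    for d in(.05,.07,.1): dr(T(*U,[[-.0825-d,-.0985,.134],[-.0825-d,.0985,.134],[-.0945-d,.0985,.134],[-.0945-d,-.0985,.134]]),(0,255,0))
    for h in cas_polys(cam,*c): cv2.polylines(I,[((h[:,0]-[cr[2],cr[0]]+.5)*k).astype(int)],True,(255,0,0),1)
    cv2.imwrite(f"pics/{n}_fit.png",I)
E
```

```text
unit [0.65668272 0.24274068 0.45946847] 26.325604203394764 [-0.7 -0.1  1.  -0.9  0.2  0.6 -0.5 -0.2 -0.2  0.2  0.1  0.7 -2.1 -0.7
  1.1 -0.7]
cas [ 0.48026442 -0.09499463  0.13417906] 7.687893696091507 0.6906191110610962
```

View pics/scene_fit.png

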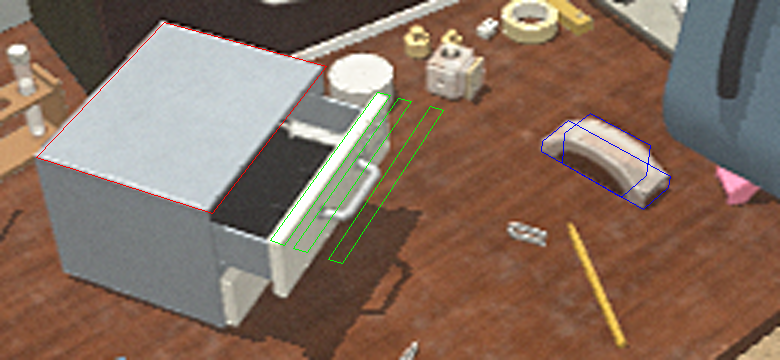

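View pics/side_fit.png

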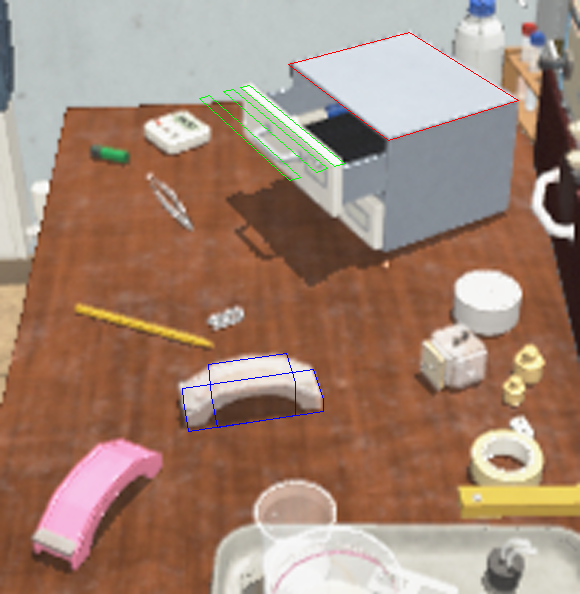

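```bash
cat >> h.py <<'E'
def pose(o): return np.array(o["eef_pos"],float),R.from_quat(np.array(o["eef_rot"],float)[[1,2,3,0]])
def down(yaw_x):  # tool down, tool x at world yaw
    x=np.array([np.cos(yaw_x),np.sin(yaw_x),0]);z=np.array([0,0,-1.]);return R.from_matrix(np.c_[x,np.cross(z,x),z])
def go(o,p,Rt):
    p0,R0=pose(o);rv=np.degrees((R0.inv()*Rt).as_rotvec())
    print("rotate first (tool deg):",rv.round(2)," then shift cm in NEW tool axes:",(Rt.inv().apply(np.array(p)-p0)*100).round(2)," / shift in OLD axes:",(R0.inv().apply(np.array(p)-p0)*100).round(2))
def uw(U,X): return T(*U,np.atleast_2d(X))[0]
E
python3 - <<'E'
from h import *
from bench import ctrl
o=ctrl.get_obs();p,Rt=pose(o);W=ctrl.camera("wrist")
Rm=cv2.Rodrigues(np.array(W["rvec"]))[0];c=-Rm.T@W["tvec"]
print("cam in tool",Rt.inv().apply(c-p),"axes(cam x,y,z in tool)",Rt.inv().apply(Rm).round(3))
U=np.load("U.npy")
go(o,uw(U,[-.13,0,.32]),down(U[2]-np.pi/2))
E
```

```text
cam in tool [-0.00058342 -0.07191617 -0.06893023] axes(cam x,y,z in tool) [[ 1.     0.002 -0.   ]
 [-0.002  0.958 -0.285]
 [-0.     0.285  0.958]]
rotate first (tool deg): [ 0.    0.   -8.98]  then shift cm in NEW tool axes: [-49.43 -65.59  -1.61]  / shift in OLD axes: [-59.06 -57.08  -1.61]
```

Emit:
move_arm(
  rows="0 0 0 0 0 -4.5 1; 0 0 0 0 0 -4.5 1; -2 -2.6 0 0 0 0 1; -2.8 -3.7 0 0 0 0 1; -2.8 -3.7 0 0 0 0 1; -2.8 -3.7 0 0 0 0 1; -2.8 -3.7 0 0 0 0 1; -2.8 -3.7 0 0 0 0 1; -2.8 -3.7 0 0 0 0 1; -2.8 -3.7 0 0 0 0 1; -2.8 -3.7 0 0 0 0 1; -2.8 -3.7 0 0 0 0 0; -2.8 -3.7 0 0 0 0 0; -2.8 -3.7 0 0 0 0 0; -2.8 -3.7 0 0 0 0 0; -2.8 -3.7 0 0 0 0 0; -2.8 -3.7 0 0 0 0 0; -2.8 -3.7 0 0 0 0 0; -2.8 -3.7 -1 0 0 0 0; -2.6 -3.4 -0.6 0 0 0 0",
)

```text
time_s: 4.1
eef_pos: [0.5372, 0.1855, 0.3204]
eef_rot: [-0.0, 0.85, -0.527, 0.0]
wrist_force: [1.1, -1.1, 0.4]
opening: 0.0
```

```bash
cat > view.py <<'E'
import sys
from h import *
from bench import ctrl
n=sys.argv[1];c=ctrl.camera(sys.argv[2]);cv2.imwrite(f"pics/{n}.png",c["color"])
U=np.load("U.npy");o=ctrl.get_obs();print(o["time_s"],np.round(o["eef_pos"],4),np.round(o["eef_rot"],4),np.round(o["wrist_force"],1),round(o["opening"],3),ctrl.pinch_z)
p,_=pose(o);print("tcp in unit",(R.from_euler("z",-U[2]).apply(p-[U[0],U[1],0])).round(4))
E
python3 view.py w1 wrist; python3 - <<'E'
from h import *
from bench import ctrl
W=ctrl.camera("wrist");U=np.load("U.npy")
for q in["cassette","lane","front_edge","drawer_unit"]: print(q,[(np.round(r["bbox"]),r["confidence"]) for r in ctrl.look_for("wrist",q)])
I=W["color"].copy()
dr=lambda X,col:cv2.polylines(I,[P(W,X).astype(int)],True,col,1)
dr(T(*U,[[-.0825,-.1,.146],[-.0825,.1,.146],[.0825,.1,.146],[.0825,-.1,.146]]),(0,0,255))
for d in(.05,): dr(T(*U,[[-.0825-d,-.0985,.134],[-.0825-d,.0985,.134],[-.0945-d,.0985,.134],[-.0945-d,-.0985,.134]]),(0,255,0))
dr(T(*U,[[-.1325,-.023,.092],[-.1325,.023,.092],[-.08,.023,.092],[-.08,-.023,.092]]),(255,0,0))
cv2.imwrite("pics/w1f.png",I)
E
```

```text
4.15 [0.5391 0.19   0.3214] [-2.800e-03  8.504e-01 -5.261e-01  6.000e-04] [-3.7  0.4  1.5] -0.003 0.0539
tcp in unit [-0.1288  0.0048  0.3214]
cassette [(array([438., 243., 490., 316.]), 0.56)]
lane [(array([220., 143., 419., 227.]), 0.69)]
front_edge [(array([217., 142., 420., 226.]), 0.61)]
drawer_unit [(array([194.,   0., 451., 226.]), 0.87), (array([504., 153., 558., 194.]), 0.44)]
```

View pics/w1f.png

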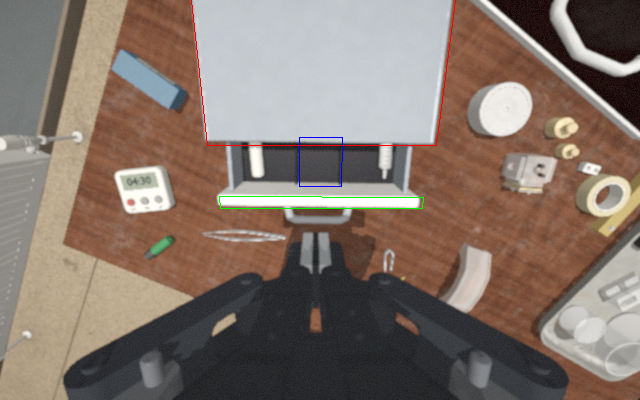

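Emit:
move_arm(
  rows="0.5 -2.2 0 0 0 0 0; 0 0 2 0 0 0 0; 0 0 3 0 0 0 0; 0 0 2 0 0 0 0; 0 0 0 0 0 0 0; 0 0 0 0 0 0 0",
)

```text
time_s: 5.0
eef_pos: [0.5584, 0.1875, 0.2503]
eef_rot: [0.0, 0.849, -0.528, -0.0]
wrist_force: [0.1, 0.3, 1.0]
opening: -0.003
```

```bash
python3 view.py w2 wrist
```

```text
5.05 [0.5589 0.1878 0.2512] [-5.000e-04  8.494e-01 -5.278e-01  7.000e-04] [0.9 0.5 0.2] -0.002 0.0539
tcp in unit [-0.112  -0.0059  0.2512]
```

View pics/w2.png

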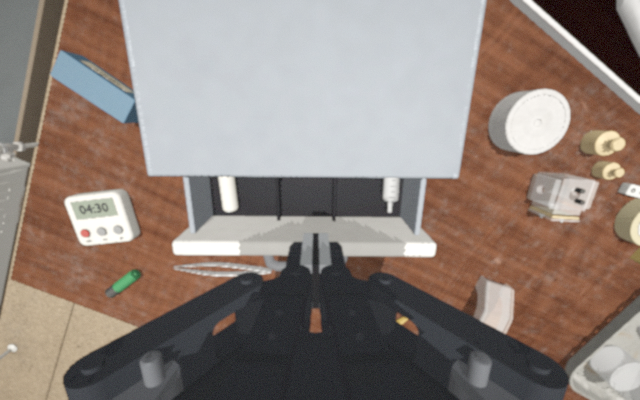

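```bash
cat > unitfit.py <<'E'
E
python3 - <<'E'
from h import *
from bench import ctrl
W=ctrl.camera("wrist");U=np.load("U.npy")
uu=lambda p:R.from_euler("z",-U[2]).apply(p-[U[0],U[1],0]).round(4)
I=cv2.resize(W["color"][150:270,120:500],None,fx=2,fy=2,interpolation=cv2.INTER_CUBIC)
cv2.imwrite("pics/w2c.png",I)
for uv in [(279,200),(334,200)]: print("divider",uu(plane(W,uv,.092)))
for uv in [(149,176),(463,176)]: print("sheet corner",uu(plane(W,uv,.146)))
for uv in [(191,217),(420,217),(173,243),(435,243)]: print("front inner/out",uu(plane(W,uv,.134)))
E
```

```text
divider [-0.1108  0.0259  0.092 ]
divider [-0.1109 -0.0214  0.092 ]
sheet corner [-0.0778  0.1011  0.146 ]
sheet corner [-0.0783 -0.1     0.146 ]
front inner/out [-0.1104  0.0835  0.134 ]
front inner/out [-0.1108 -0.0802  0.134 ]
front inner/out [-0.1307  0.0994  0.134 ]
front inner/out [-0.1312 -0.0934  0.134 ]
```

View pics/w2c.png

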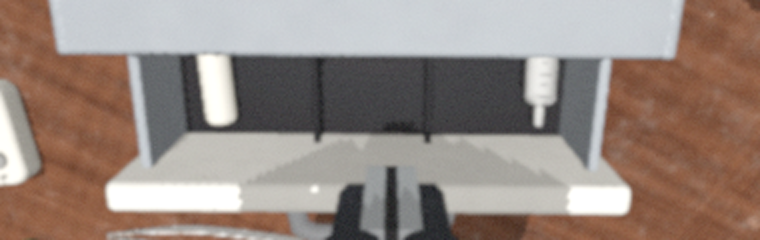

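Emit:
move_arm(
  rows="-0.8 -0.7 1 0 0 0 0; 0 0 2 0 0 0 0; 0 0 2 0 0 0 0; 0 0 1.2 0 0 0 0; 0 0 1 0 0 0 0; 0 0 0 0 0 0 0; 0 0 0 0 0 0 0",
)

```text
time_s: 5.8
eef_pos: [0.5615, 0.1989, 0.1783]
eef_rot: [-0.0, 0.85, -0.527, 0.0]
wrist_force: [-0.4, 0.1, 0.3]
opening: -0.002
```

```bash
python3 view.py w3 wrist; python3 view.py s3 side
```

```text
5.85 [0.5618 0.1989 0.1788] [-5.000e-04  8.497e-01 -5.273e-01  6.000e-04] [-0.2 -0.5 -0.1] -0.0 0.0539
tcp in unit [-0.1045  0.0028  0.1788]
5.9 [0.5618 0.1989 0.1789] [-6.000e-04  8.497e-01 -5.273e-01  7.000e-04] [-0.   1.   0.1] -0.005 0.0539
tcp in unit [-0.1045  0.0028  0.1789]
```

View pics/w3.png

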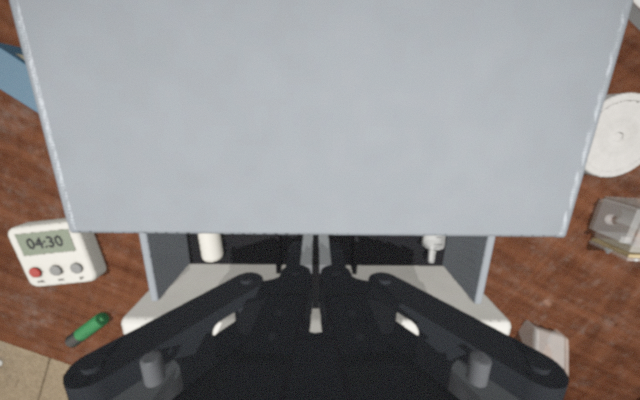

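Emit:
move_arm(
  rows="0 0.8 0 0 0 0 0; 0 0.8 0 0 0 0 0; 0 0.6 0 0 0 0 0; 0 0.6 0 0 0 0 0; 0 0.6 0 0 0 0 0; 0 0.6 0 0 0 0 0; 0 0.6 0 0 0 0 0; 0 0.6 0 0 0 0 0; 0 0.6 0 0 0 0 0",
)

```text
time_s: 6.8
eef_pos: [0.5087, 0.1728, 0.1779]
eef_rot: [-0.0, 0.85, -0.527, 0.0]
wrist_force: [1.5, 0.3, 2.0]
opening: -0.002
```

Emit:
move_arm(
  rows="0 0.4 0 0 0 0 0; 0 0.2 0 0 0 0 0; 0 0.1 0 0 0 0 0; 0 0 0 0 0 0 0",
)

```text
time_s: 7.2
eef_pos: [0.5043, 0.1706, 0.178]
eef_rot: [-0.002, 0.85, -0.528, 0.001]
wrist_force: [9.0, 6.7, -7.1]
opening: 0.002
```

```bash
python3 view.py w4 wrist
```

```text
7.25 [0.5043 0.1706 0.1779] [-0.002   0.8495 -0.5276  0.0013] [ 8.4  5.9 -7.1] -0.004 0.0539
tcp in unit [-0.1686  0.0029  0.1779]
```

View pics/w4.png

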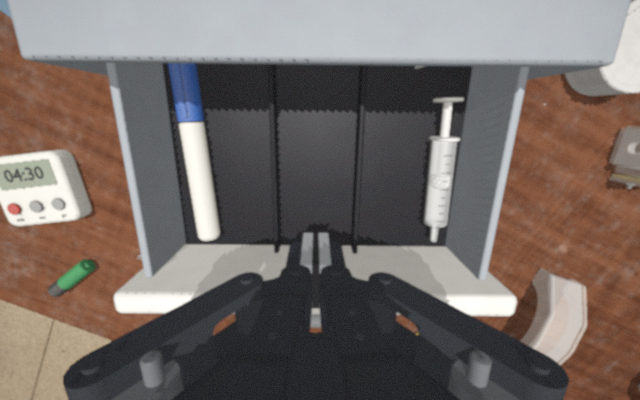

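Emit:
move_arm(
  rows="0 -1.5 0 0 0 0 0; 0 -0.5 -2 0 0 0 0; 0 0 -4 0 0 0 0; 0 0 -4 0 0 0 0; 0 0 -3 0 0 0 0; 0 0 0 0 0 0 0; 0 0 0 0 0 0 0; 0 0 0 0 0 0 0",
)

```text
time_s: 8.05
eef_pos: [0.5198, 0.1786, 0.3061]
eef_rot: [0.001, 0.85, -0.527, -0.001]
wrist_force: [-0.2, 0.5, 0.3]
opening: -0.001
```

```bash
python3 view.py w5 wrist; python3 - <<'E'
import cv2
I=cv2.imread("pics/w5.png");cv2.imwrite("pics/w5c.png",cv2.resize(I[60:300,150:480],None,fx=2.4,fy=2.4,interpolation=cv2.INTER_CUBIC))
E
```

```text
8.1 [0.5198 0.1786 0.3059] [ 0.0012  0.8496 -0.5274 -0.0014] [-0.4 -0.7 -0.4] 0.002 0.0539
tcp in unit [-0.1511  0.0032  0.3059]
```

View pics/w5c.png

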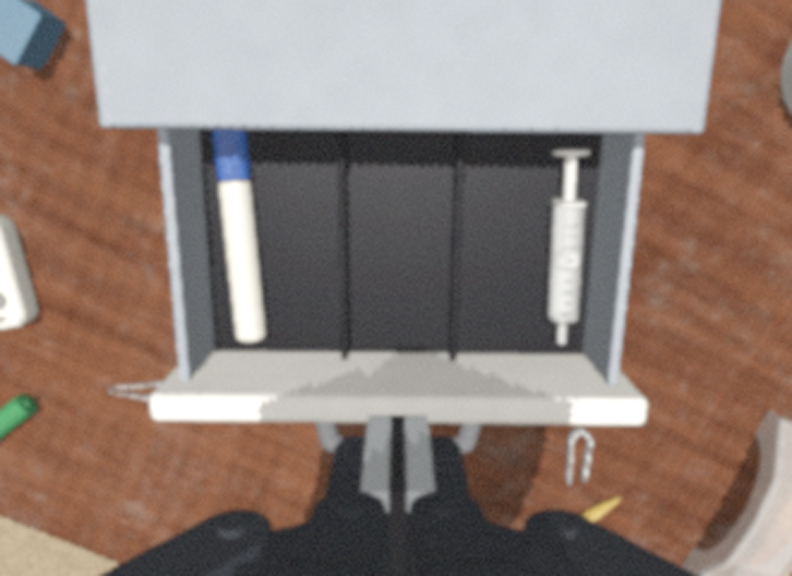

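```bash
python3 - <<'E'
from h import *
from bench import ctrl
W=ctrl.camera("wrist");U=np.load("U.npy")
px=lambda a:np.array(a)/2.4+[150,60]-.3
pts=[((100,126),[-.0825,.1,.146]),((704,131),[-.0825,-.1,.146]),((152,396),[-.1825,.0985,.134]),((647,398),[-.1825,-.0985,.134]),
((343,355),[-.1825,.0245,.092]),((453,356),[-.1825,-.0245,.092])]
uv=np.array([px(a) for a,b in pts]);X=np.array([b for a,b in pts])
f=lambda p:(P(W,T(*p[:3],X))-uv).ravel()
r=least_squares(f,U);print(r.x,np.degrees(r.x[2]),f(r.x).reshape(-1,2).round(1));print("old res",f(U).reshape(-1,2).round(1))
d=r.x-U;print("delta in unit",R.from_euler("z",-U[2]).apply([d[0],d[1],0]))
f2=lambda p:(P(W,T(*p[:3],X-np.array([[0,0,0],[0,0,0],[1,0,0],[1,0,0],[1,0,0],[1,0,0]])*p[3]))-uv).ravel()
r2=least_squares(f2,[*U,0]);print("free d:",r2.x,f2(r2.x).round(1))
np.save("U2.npy",r.x)
print("cas",[ (np.round(q["bbox"]),q["confidence"]) for q in ctrl.look_for("wrist","cassette")])
E
```

```text
[0.65904072 0.24596976 0.45096002] 25.838105674922062 [[-1.3 -0.4]
 [ 1.  -0.6]
 [-2.6 -0.8]
 [ 2.3 -0.1]
 [ 0.6  1.8]
 [ 0.3  1.8]]
old res [[2.6 5.4]
 [3.7 3. ]
 [1.5 3.6]
 [5.6 2.6]
 [3.8 5.1]
 [3.3 4.7]]
delta in unit [0.00354545 0.00184848 0.        ]
free d: [ 0.65860986  0.24576198  0.45096394 -0.00096017] [-1.2  0.2  0.9  0.1 -2.7 -1.3  2.4 -0.6  0.6  1.4  0.3  1.3]
cas [(array([437., 235., 501., 315.]), 0.62)]
```

```bash
cat > plan.py <<'E'
import numpy as np, heapq,sys
from collections import deque
def samp(poly,s=2.):
    o=[]
    for a,b in zip(poly,np.roll(poly,-1,0)):
        n=max(1,int(np.ceil(np.linalg.norm(b-a)/s)));o.append(a+(b-a)*np.arange(n)[:,None]/n)
    return np.vstack(o)
rect=lambda a,b,c,d:np.array([[a,c],[b,c],[b,d],[a,d]],float)
CAS=np.vstack([samp(rect(-59,61,0,14)),samp(rect(-34,36,0,38))])
def grip(gx,gz,al):
    # tool local: u along cassette x, w up (behind). lean back al
    F=samp(rect(-12,12,-19,54));B=np.vstack([samp(rect(-43,43,54,180)),samp(rect(-20,95,110,160))])
    c,s=np.cos(al),np.sin(al);Rm=np.array([[c,-s],[s,c]])  # rotates up axis towards -x
    return F@Rm.T+[gx,gz],B@Rm.T+[gx,gz]
def inr(p,r,m): return (p[...,0]>r[0]-m)&(p[...,0]<r[1]+m)&(p[...,1]>r[2]-m)&(p[...,1]<r[3]+m)
SH=(-82.5,400,60,66);FR=(-194.5,-182.5,-200,54);BW=(-42.5,-36,-5,40)
xs=np.arange(-170,-90,2.);zs=np.r_[0.5,np.arange(2,110,2.)];ths=np.radians(np.arange(0,51,2.5))
def free(gx,gz,al,m):
    F,B=grip(gx,gz,al);out=np.zeros((len(ths),len(xs),len(zs)),bool)
    for i,t in enumerate(ths):
        c,s=np.cos(t),np.sin(t);Rm=np.array([[c,s],[-s,c]]) # lead end (+x) down
        def coll(pts,floor):
            q=pts@Rm.T;X=q[:,0][None,None,:]+xs[:,None,None];Z=q[:,1][None,None,:]+zs[None,:,None]
            p=np.stack(np.broadcast_arrays(X,Z),-1)
            return (inr(p,SH,m)|inr(p,FR,min(m,1.5) if floor==0 else m)|inr(p,BW,min(m,2))|(p[...,1]<floor)&(p[...,0]>-182.5)).any(-1)
        out[i]=~(coll(CAS,0)|coll(F,12.5)|coll(B,12))
    return out
def solve(gx,gz,al,m):
    f=free(gx,gz,al,m)
    goal=[(0,j,0) for j in range(len(xs)) if -119<=xs[j]<=-108 and f[0,j,0]]
    if not goal: return None
    prev={g:None for g in goal};dq=deque(goal)
    while dq:
        n=dq.popleft()
        if zs[n[2]]>=108: 
            path=[]
            while n is not None: path.append(n);n=prev[n]
            return [(np.degrees(ths[a]),xs[b],zs[c]) for a,b,c in path],f
        for d in((1,0,0),(-1,0,0),(0,1,0),(0,-1,0),(0,0,1),(0,0,-1)):
            k=(n[0]+d[0],n[1]+d[1],n[2]+d[2])
            if all(0<=k[i]<f.shape[i] for i in range(3)) and f[k] and k not in prev: prev[k]=n;dq.append(k)
    return None
if __name__=="__main__":
    for m in (2,4,6,8):
        res=[]
        for al in(0,15,25,35):
            for gx in(-20,-10,0,10,20):
                gz=13+19*np.cos(np.radians(al))+12*np.sin(np.radians(al))
                r=solve(gx,gz,np.radians(al),m)
                if r: res.append((al,gx,round(gz,1),max(p[0] for p in r[0])))
        print(m,res)
E
time python3 plan.py
```

```text
2 [(0, -20, np.float64(32.0), np.float64(25.0)), (0, -10, np.float64(32.0), np.float64(25.0)), (0, 0, np.float64(32.0), np.float64(25.0)), (0, 10, np.float64(32.0), np.float64(25.0)), (15, -20, np.float64(34.5), np.float64(25.0)), (15, -10, np.float64(34.5), np.float64(25.0)), (15, 0, np.float64(34.5), np.float64(25.0)), (15, 10, np.float64(34.5), np.float64(25.0)), (25, -20, np.float64(35.3), np.float64(25.0)), (25, -10, np.float64(35.3), np.float64(25.0)), (25, 0, np.float64(35.3), np.float64(25.0)), (25, 10, np.float64(35.3), np.float64(25.0)), (35, -20, np.float64(35.4), np.float64(25.0)), (35, 0, np.float64(35.4), np.float64(25.0)), (35, 10, np.float64(35.4), np.float64(25.0))]
4 [(0, -20, np.float64(32.0), np.float64(25.0)), (0, -10, np.float64(32.0), np.float64(25.0)), (0, 0, np.float64(32.0), np.float64(25.0)), (15, -20, np.float64(34.5), np.float64(25.0)), (15, -10, np.float64(34.5), np.float64(25.0)), (15, 0, np.float64(34.5), np.float64(25.0)), (15, 10, np.float64(34.5), np.float64(25.0)), (25, -20, np.float64(35.3), np.float64(25.0)), (25, -10, np.float64(35.3), np.float64(25.0)), (25, 0, np.float64(35.3), np.float64(25.0)), (25, 10, np.float64(35.3), np.float64(25.0)), (35, -20, np.float64(35.4), np.float64(25.0)), (35, 0, np.float64(35.4), np.float64(25.0)), (35, 10, np.float64(35.4), np.float64(25.0))]
6 []
8 []
real	1m52.363s
user	1m48.627s
sys	0m0.134s
```

```bash
cp U2.npy U.npy; python3 - <<'E'
from h import *
from bench import ctrl
o=ctrl.get_obs();C=np.load("C.npy")
go(o,[C[0]-.0,C[1],.27],down(C[2]-np.pi/2))
E
```

```text
rotate first (tool deg): [ 0.18  0.03 18.66]  then shift cm in NEW tool axes: [26.59  7.61  3.62]  / shift in OLD axes: [22.76 15.7   3.64]
```

Emit:
move_arm(
  rows="0 0 0 0 0 6.2 0; 0 0 0 0 0 6.2 0; 0 0 0 0 0 6.2 0; 3.8 1.1 0 0 0 0 1; 3.8 1.1 0 0 0 0 1; 3.8 1.1 0 0 0 0 1; 3.8 1.1 0 0 0 0 1; 3.8 1.1 0 0 0 0 1; 3.8 1.1 0 0 0 0 1; 3.8 1 0 0 0 0 1; 0 0 1 0 0 0 1; 0 0 0 0 0 0 1; 0 0 0 0 0 0 1",
)

```text
time_s: 9.5
eef_pos: [0.481, -0.0941, 0.297]
eef_rot: [0.0, 0.753, -0.658, -0.001]
wrist_force: [-1.3, -0.4, 0.2]
opening: 1.002
```

```bash
python3 view.py w6 wrist; python3 - <<'E'
from h import *
from bench import ctrl
W=ctrl.camera("wrist");C=np.load("C.npy")
I=W["color"].copy()
for r in ctrl.trace("wrist","cassette"): print(r["confidence"],r["bbox"],r["region"].sum())
for h in cas_polys(W,*C): cv2.polylines(I,[h.astype(int)],True,(255,0,0),1)
cv2.imwrite("pics/w6f.png",I)
E
```

```text
9.55 [ 0.4813 -0.0939  0.2974] [ 0.000e+00  7.537e-01 -6.572e-01 -7.000e-04] [-0.7  0.3  0.5] 1.001 0.0539
tcp in unit [-0.3081 -0.2284  0.2974]
0.88 [341.8, 233.0, 406.7, 299.1] 2099
0.58 [300.9, 123.7, 329.8, 221.2] 2976
```

View pics/w6f.png

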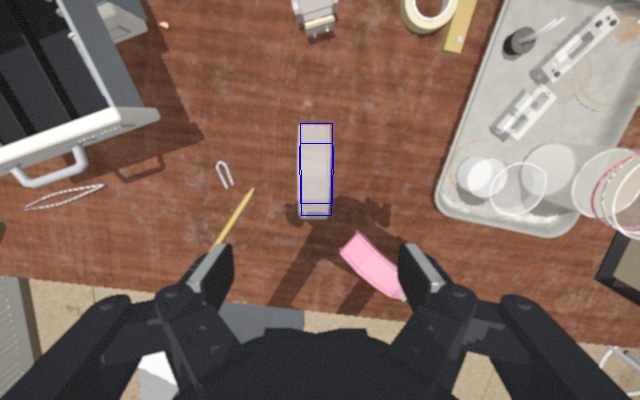

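View pics/w6.png

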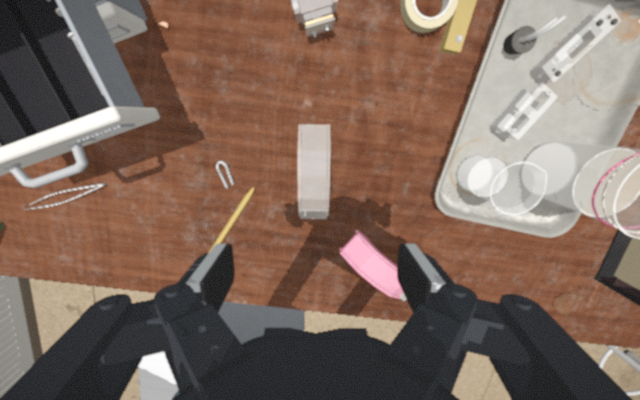

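```bash
python3 - <<'E'
from h import *
from bench import ctrl
from scipy.optimize import minimize
W=ctrl.camera("wrist");C=np.load("C.npy");U=np.load("U.npy");o=ctrl.get_obs()
print(np.round(o["eef_pos"],4))
m=[r for r in ctrl.trace("wrist","cassette") if r["bbox"][3]<230][0]["region"]
def iou(p):
    k=4;I=np.zeros((1600,2560),np.uint8)
    for h in cas_polys(W,*p): cv2.fillConvexPoly(I,(h*k+1.5).astype(np.int32),1)
    I=cv2.resize(I.astype(np.float32),(640,400),interpolation=cv2.INTER_AREA)
    return -np.minimum(I,m).sum()/np.maximum(I,m).sum()
for s in(0,np.pi):
    c=np.array([*C[:2],C[2]+s]);r=minimize(iou,c,method="Nelder-Mead",options=dict(initial_simplex=[c,c+[.006,0,0],c+[0,.006,0],c+[0,0,.1]]));print(r.x,np.degrees(r.x[2]),r.fun)
    if s==0: C2=r.x
np.save("C2.npy",C2)
I=W["color"].copy()
for h in cas_polys(W,*C2): cv2.polylines(I,[h.astype(int)],True,(255,0,0),1)
J=np.hstack([W["color"][110:310,250:430],I[110:310,250:430]]);cv2.imwrite("pics/w6z.png",cv2.resize(J,None,fx=2.2,fy=2.2,interpolation=cv2.INTER_CUBIC))
E
```

```text
[ 0.4816 -0.094   0.2981]
[ 0.47674193 -0.09165076  0.13020684] 7.460302674488985 -0.9381821155548096
[ 0.47836754 -0.09119192  3.26863751] 187.2791339993009 -0.9372581243515015
```

View pics/w6z.png

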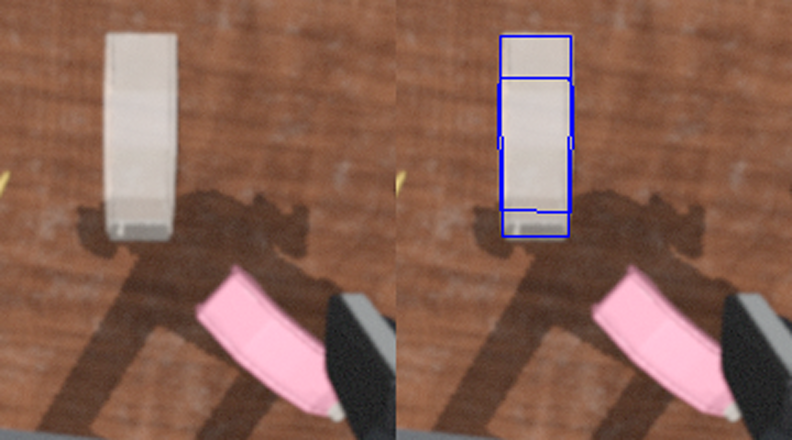

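```bash
cat >> h.py <<'E'
AL=np.radians(10);GX,GZ=-.010,.034
def tcp_for(cx,cy,cz,yaw,th):
    """cassette underside-centre pose (pitch th: +x end down) -> tcp pos, rot"""
    Rc=R.from_euler("ZY",[yaw,th]);zt=np.array([np.sin(AL),0,-np.cos(AL)])
    p=np.array([cx,cy,cz])+Rc.apply(np.array([GX,0,GZ])-.054*zt)
    Rt=Rc*R.from_euler("y",-AL)*R.from_matrix(np.array([[0,-1,0],[-1,0,0],[0,0,-1]]).T)
    return p,Rt
E
python3 - <<'E'
from h import *
from bench import ctrl
C=(np.load("C.npy")+np.load("C2.npy"))/2;np.save("Cm.npy",C);o=ctrl.get_obs();print(C,np.degrees(C[2]))
p,Rt=tcp_for(C[0],C[1],.0,C[2],0);print(p,Rt.as_matrix().round(2));go(o,p,Rt)
E
```

```text
[ 0.47850318 -0.0933227   0.13219295] 7.5740981852902465
[ 0.45929524 -0.09587674  0.08717962] [[ 0.13 -0.98  0.17]
 [-0.99 -0.13  0.02]
 [ 0.   -0.17 -0.98]]
rotate first (tool deg): [9.98 0.02 0.27]  then shift cm in NEW tool axes: [-0.12  5.87 20.38]  / shift in OLD axes: [-0.13  2.24 21.09]
```

Emit:
move_arm(
  rows="0 0 0 5 0 0 1; 0 0 0 5 0 0 1; -0.1 3 0 0 0 0 1; 0 2.9 2 0 0 0 1; 0 0 4 0 0 0 1; 0 0 4 0 0 0 1; 0 0 3 0 0 0 1; 0 0 1.4 0 0 0 1; 0 0 0 0 0 0 1; 0 0 0 0 0 0 1",
)

```text
time_s: 10.75
eef_pos: [0.4487, -0.0983, 0.1463]
eef_rot: [-0.066, 0.751, -0.655, 0.057]
wrist_force: [0.1, -0.4, 0.5]
opening: 1.002
```

```bash
python3 view.py w7 wrist; python3 - <<'E'
from h import *
from bench import ctrl
C=np.load("Cm.npy");go(ctrl.get_obs(),*tcp_for(C[0],C[1],.0,C[2],0))
c=ctrl.camera("side");cv2.imwrite("pics/s7.png",cv2.resize(c["color"][100:340,180:420],None,fx=2.4,fy=2.4,interpolation=cv2.INTER_CUBIC))
E
```

```text
10.8 [ 0.4491 -0.0986  0.1469] [-0.0658  0.7506 -0.6549  0.0581] [-0.8 -0.2  0.2] 0.998 0.0539
tcp in unit [-0.3391 -0.2186  0.1469]
rotate first (tool deg): [-0.07 -0.02  0.22]  then shift cm in NEW tool axes: [-0.13  0.    6.06]  / shift in OLD axes: [-0.13  0.01  6.06]
```

View pics/w7.png

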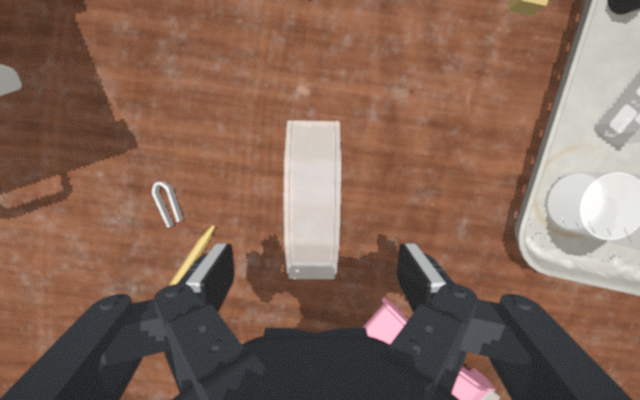

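View pics/s7.png

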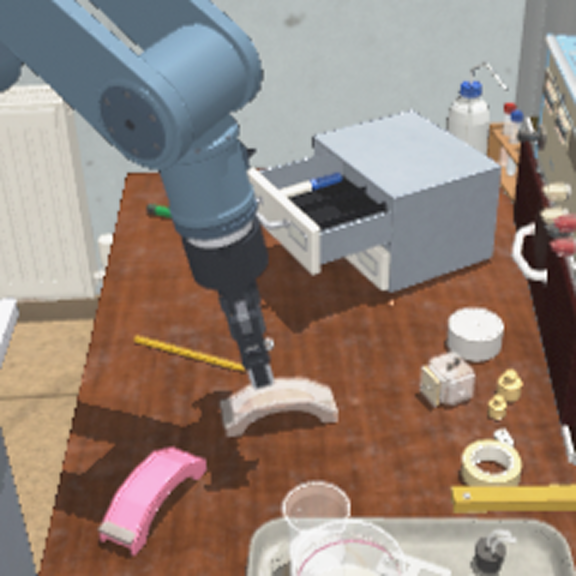

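Emit:
move_arm(
  rows="-0.1 0 2 0 0 0 1; 0 0 2 0 0 0 1; 0 0 1.3 0 0 0 1; 0 0 0.8 0 0 0 1; 0 0 0 0 0 0 1; 0 0 0 0 0 0 0.4; 0 0 0 0 0 0 0.2; 0 0 0 0 0 0 0.2; 0 0 0 0 0 0 0.2; 0 0 0 0 0 0 0.2",
)

```text
time_s: 11.85
eef_pos: [0.4593, -0.0964, 0.0867]
eef_rot: [-0.066, 0.75, -0.655, 0.058]
wrist_force: [-2.1, 0.3, 6.6]
opening: 0.448
```

```bash
python3 view.py w8 wrist; python3 - <<'E'
from h import *
from bench import ctrl
C=np.load("Cm.npy");go(ctrl.get_obs(),*tcp_for(C[0],C[1],.0,C[2],0))
c=ctrl.camera("side");cv2.imwrite("pics/s8.png",cv2.resize(c["color"][180:320,220:360],None,fx=4,fy=4,interpolation=cv2.INTER_CUBIC))
E
```

```text
11.9 [ 0.4593 -0.0964  0.0867] [-0.0658  0.7504 -0.6551  0.058 ] [-3.2  1.   6.9] 0.445 0.0539
tcp in unit [-0.329  -0.2211  0.0867]
rotate first (tool deg): [-0.07 -0.02  0.19]  then shift cm in NEW tool axes: [-0.05 -0.01 -0.05]  / shift in OLD axes: [-0.05 -0.01 -0.05]
```

View pics/w8.png

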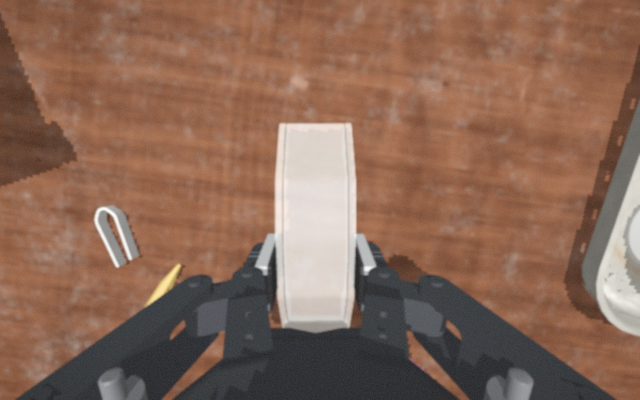

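View pics/s8.png

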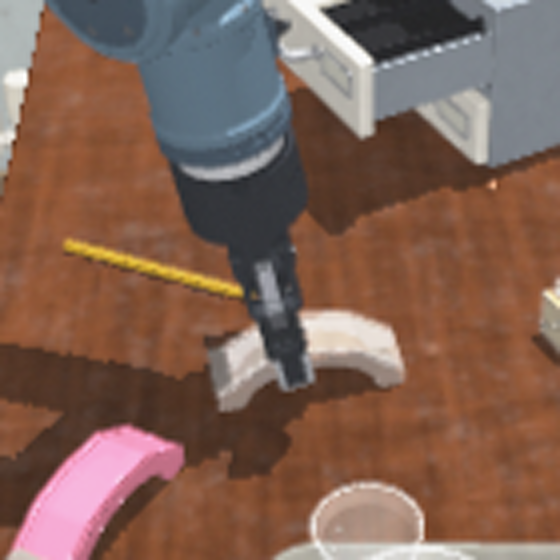

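Emit:
move_arm(
  rows="0 0 -0.5 0 0 0 0.2; 0 0 -1.5 0 0 0 0.2; 0 0 -3 0 0 0 0.2; 0 0 -3 0 0 0 0.2; 0 0 -4 0 0 0 0.2; 0 0 -4 0 0 0 0.2; 0 0 -3 0 0 0 0.2; 0 0 0 0 0 0 0.2; 0 0 0 0 0 0 0.2",
)

```text
time_s: 12.85
eef_pos: [0.426, -0.1005, 0.2733]
eef_rot: [-0.066, 0.75, -0.655, 0.058]
wrist_force: [-0.0, 0.5, -1.8]
opening: 0.445
```

```bash
python3 view.py w9 wrist; cat > heldfit.py <<'E'
from h import *
from bench import ctrl
import sys
# overlay model at nominal held pose, tool frame
W=ctrl.camera("wrist");o=ctrl.get_obs();p,Rt=pose(o)
def held(B,gx=GX,gz=GZ,dt=0.,yy=0.):
    a=AL+dt;zt=np.array([np.sin(a),0,-np.cos(a)])
    M=R.from_euler("y",-a)*R.from_matrix(np.array([[0,-1,0],[-1,0,0],[0,0,-1]]).T) # tool axes in cassette frame
    t=np.array([gx,yy,gz])-.054*zt
    return Rt.apply(M.inv().apply(B-t))+p
I=W["color"].copy()
for B in (box(-.059,.061,-.02,.02,0,.014),box(-.034,.036,-.02,.02,0,.038)):
    cv2.polylines(I,[cv2.convexHull(P(W,held(B)).astype(np.float32)).astype(int)],True,(255,0,0),1)
cv2.imwrite("pics/%s.png"%sys.argv[1],I)
S=ctrl.camera("side");I=S["color"].copy()
for B in (box(-.059,.061,-.02,.02,0,.014),box(-.034,.036,-.02,.02,0,.038)):
    cv2.polylines(I,[cv2.convexHull(P(S,held(B)).astype(np.float32)).astype(int)],True,(255,0,0),1)
u=P(S,[p])[0].astype(int);x0=max(0,u[0]-80);y0=max(0,u[1]-50)
cv2.imwrite("pics/%s_s.png"%sys.argv[1],cv2.resize(I[y0:y0+140,x0:x0+160],None,fx=4,fy=4,interpolation=cv2.INTER_CUBIC))
E
python3 heldfit.py h9
```

```text
12.9 [ 0.4255 -0.1002  0.272 ] [-0.0655  0.7504 -0.6553  0.0567] [-0.2 -0.  -2.1] 0.447 0.0539
tcp in unit [-0.361  -0.2098  0.272 ]
```

View pics/h9.png

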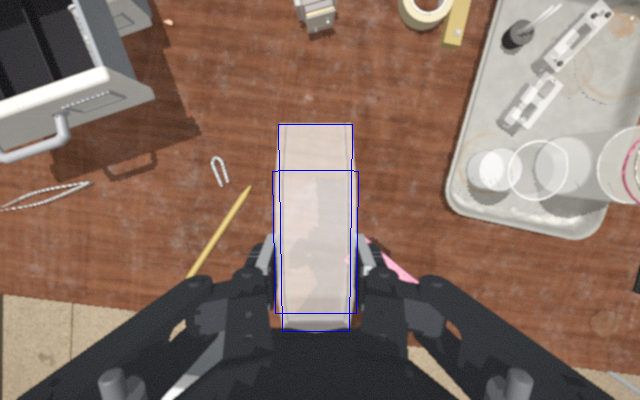

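View pics/h9_s.png

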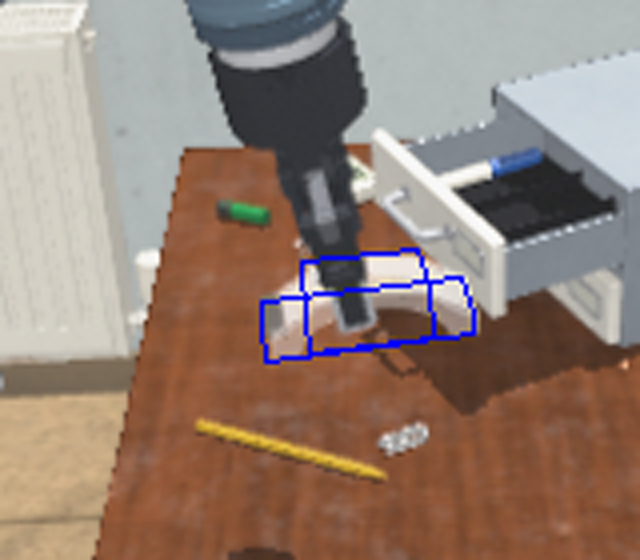

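```bash
cat > plan2.py <<'E'
from plan import *
gx,gz,al=-10,34,np.radians(10)
F,B=grip(gx,gz,al);NC,NF=len(CAS),len(F);A=np.vstack([CAS,F,B])
def sd(p,r):
    dx=np.maximum(r[0]-p[...,0],p[...,0]-r[1]);dz=np.maximum(r[2]-p[...,1],p[...,1]-r[3])
    return np.hypot(np.maximum(dx,0),np.maximum(dz,0))+np.minimum(np.maximum(dx,dz),0)
def clr(th,x,z):
    c,s=np.cos(th),np.sin(th);q=A@np.array([[c,s],[-s,c]]).T+[x,z]
    out={}
    for nm,r in(("sheet",SH),("front",FR),("back",BW)): 
        d=sd(q,r);out[nm]=(d[:NC].min(),d[NC:NC+NF].min(),d[NC+NF:].min())
    m=q[:,0]>-182.5;d=q[:,1]
    fl=lambda a,b,h:(d[a:b][m[a:b]]-h).min() if m[a:b].any() else 99
    out["floor"]=(fl(0,NC,0),fl(NC,NC+NF,12),fl(NC+NF,len(A),12));return out
def mc(th,x,z):
    o=clr(th,x,z);return min(min(o["sheet"]),min(o["front"]),min(o["back"]),min(o["floor"][1:])+1.5 ,o["floor"][0]+2.5)
if __name__=="__main__":
    th=np.radians(np.arange(0,41,2.5));X=np.arange(-160,-95,2.);Z=np.r_[1,np.arange(3,120,2.)]
    G=np.array([[[mc(t,x,z) for z in Z] for x in X] for t in th]);np.save("G.npy",G)
    st=[(0,j,0) for j in range(len(X)) if -118<=X[j]<=-108 and G[0,j,0]>1]
    cost={s:0 for s in st};prev={s:None for s in st};h=[(0,s) for s in st]
    while h:
        c,n=heapq.heappop(h)
        if c>cost[n]: continue
        if Z[n[2]]>=115: break
        for d0 in(-1,0,1):
            for d1 in(-1,0,1):
                for d2 in(-1,0,1):
                    k=(n[0]+d0,n[1]+d1,n[2]+d2)
                    if not any((d0,d1,d2)) or any(k[i]<0 or k[i]>=G.shape[i] for i in range(3)): continue
                    g=G[k]
                    if g<.5: continue
                    nc=c+np.sqrt(d0*d0+d1*d1+d2*d2)*(1+60/g**2)
                    if nc<cost.get(k,1e9): cost[k]=nc;prev[k]=n;heapq.heappush(h,(nc,k))
    print("end",n)
    while n is not None:
        t,x,z=np.degrees(th[n[0]]),X[n[1]],Z[n[2]];print(t,x,z,round(G[n],1));n=prev[n]
E
python3 plan2.py
```

```text
end (13, 0, 57)
32.5 -160.0 115.0 30.7
32.5 -160.0 113.0 29.6
32.5 -160.0 111.0 28.5
32.5 -160.0 109.0 27.5
32.5 -160.0 107.0 26.4
32.5 -160.0 105.0 25.3
32.5 -160.0 103.0 24.2
32.5 -160.0 101.0 23.2
32.5 -160.0 99.0 22.1
32.5 -160.0 97.0 21.1
32.5 -160.0 95.0 20.2
32.5 -160.0 93.0 19.5
32.5 -160.0 91.0 19.0
32.5 -160.0 89.0 18.6
32.5 -160.0 87.0 18.5
32.5 -160.0 85.0 18.5
32.5 -160.0 83.0 18.5
32.5 -160.0 81.0 18.5
32.5 -160.0 79.0 18.6
32.5 -160.0 77.0 19.0
32.5 -160.0 75.0 19.5
32.5 -160.0 73.0 20.2
32.5 -160.0 71.0 21.0
32.5 -160.0 69.0 22.1
32.5 -160.0 67.0 23.1
32.5 -158.0 65.0 22.4
32.5 -156.0 63.0 21.8
32.5 -154.0 61.0 21.2
32.5 -152.0 59.0 19.6
32.5 -152.0 57.0 18.9
32.5 -150.0 55.0 16.8
32.5 -150.0 53.0 16.6
32.5 -148.0 51.0 14.7
32.5 -148.0 49.0 14.3
32.5 -146.0 47.0 12.7
32.5 -144.0 45.0 11.0
32.5 -142.0 43.0 9.7
32.5 -140.0 41.0 9.2
32.5 -138.0 39.0 8.7
29.999999999999996 -136.0 37.0 8.5
29.999999999999996 -134.0 37.0 7.7
29.999999999999996 -132.0 35.0 7.0
29.999999999999996 -130.0 35.0 7.0
27.5 -128.0 33.0 6.6
27.5 -126.0 31.0 5.3
25.0 -124.0 29.0 5.0
22.5 -122.0 27.0 6.0
20.0 -120.0 25.0 6.6
17.5 -118.0 23.0 7.2
14.999999999999998 -116.0 21.0 7.7
12.5 -116.0 19.0 8.3
10.0 -114.0 17.0 8.9
7.499999999999999 -114.0 15.0 9.2
5.0 -114.0 13.0 9.5
2.5 -114.0 11.0 9.6
0.0 -114.0 9.0 9.5
0.0 -114.0 7.0 9.5
0.0 -114.0 5.0 7.5
0.0 -114.0 3.0 5.5
0.0 -114.0 1.0 3.5
```

```bash
cat >> h.py <<'E'
LY=.0005
def wp(U,th,x,z):
    w=T(*U,[[x/1000,LY,0.08+z/1000]])[0];return tcp_for(w[0],w[1],w[2],U[2],np.radians(th))
def steps(o,U,wps):
    """print tool-frame deltas between successive waypoints (shift in old axes then turn)"""
    p0,R0=pose(o) if not isinstance(o,tuple) else o
    for w in wps:
        p,Rt=wp(U,*w);print(w,"shift",(R0.inv().apply(p-p0)*100).round(2),"turn",np.degrees((R0.inv()*Rt).as_rotvec()).round(2),"tcp",p.round(3));p0,R0=p,Rt
E
python3 - <<'E'
from h import *
from bench import ctrl
U=np.load("U.npy");o=ctrl.get_obs();print(U)
go(o,*wp(U,32.5,-160,100))
steps(o,U,[(32.5,-160,100),(32.5,-160,67),(32.5,-138,39),(30,-132,36),(25,-124,29),(15,-116,21),(5,-114,13),(0,-114,8),(0,-114,1)])
E
```

```text
[0.65904072 0.24596976 0.45096002]
rotate first (tool deg): [-32.1    2.14 -18.21]  then shift cm in NEW tool axes: [-21.   -21.68  -8.2 ]  / shift in OLD axes: [-27.16 -15.13   3.42]
(32.5, -160, 100) shift [-27.16 -15.13   3.42] turn [-32.1    2.14 -18.21] tcp [0.542 0.19  0.264]
(32.5, -160, 67) shift [ 0.   -1.26  3.05] turn [0. 0. 0.] tcp [0.542 0.19  0.231]
(32.5, -138, 39) shift [ 0.   -3.1   1.74] turn [0. 0. 0.] tcp [0.562 0.2   0.203]
(30, -132, 36) shift [ 0.   -0.28  0.07] turn [2.5 0.  0. ] tcp [0.564 0.201 0.201]
(25, -124, 29) shift [-0.   -0.22  0.45] turn [ 5. -0.  0.] tcp [0.565 0.201 0.196]
(15, -116, 21) shift [-0.    0.56  0.77] turn [10.  0. -0.] tcp [0.558 0.198 0.19 ]
(5, -114, 13) shift [0.   1.27 0.98] turn [10. -0.  0.] tcp [0.546 0.192 0.182]
(0, -114, 8) shift [-0.    0.82  0.57] turn [ 5. -0. -0.] tcp [0.539 0.188 0.175]
(0, -114, 1) shift [0.   0.12 0.69] turn [0. 0. 0.] tcp [0.539 0.188 0.168]
```

```bash
python3 - <<'E'
from h import *
from bench import ctrl
U=np.load("U.npy");o=ctrl.get_obs()
go(o,*wp(U,32.5,-165,140))
steps(o,U,[(32.5,-165,140)])
E
```

```text
rotate first (tool deg): [-32.1    2.14 -18.21]  then shift cm in NEW tool axes: [-21.   -19.68 -11.7 ]  / shift in OLD axes: [-27.01 -15.35  -0.6 ]
(32.5, -165, 140) shift [-27.01 -15.35  -0.6 ] turn [-32.1    2.14 -18.21] tcp [0.538 0.188 0.304]
```

Emit:
move_arm(
  rows="0 0 0 -5.35 0.36 -3.03 0.2; 0 0 0 -5.35 0.36 -3.03 0.2; 0 0 0 -5.35 0.36 -3.03 0.2; 0 0 0 -5.35 0.36 -3.03 0.2; 0 0 0 -5.35 0.36 -3.03 0.2; 0 0 0 -5.35 0.36 -3.03 0.2; -1 -1 -2 0 0 0 0.2; -2.5 -2.3 -3 0 0 0 0.2; -2.5 -2.3 -3 0 0 0 0.2; -2.5 -2.3 -2 0 0 0 0.2; -2.5 -2.3 -1.7 0 0 0 0.2; -2.5 -2.3 0 0 0 0 0.2; -2.5 -2.3 0 0 0 0 0.2; -2.5 -2.3 0 0 0 0 0.2; -2 -2 0 0 0 0 0.2; -0.5 -0.6 0 0 0 0 0.2; 0 0 0 0 0 0 0.2; 0 0 0 0 0 0 0.2",
)

```text
time_s: 14.8
eef_pos: [0.5385, 0.1866, 0.3045]
eef_rot: [0.166, 0.831, -0.521, -0.102]
wrist_force: [-0.4, -0.4, -1.5]
opening: 0.441
```

```bash
python3 view.py w10 wrist;python3 heldfit.py h10; python3 - <<'E'
from h import *
from bench import ctrl
U=np.load("U.npy");o=ctrl.get_obs()
steps(o,U,[(32.5,-165,140),(32.5,-160,67)])
W=ctrl.camera("wrist")
print([np.round(r["bbox"]) for r in ctrl.look_for("wrist","lane")])
E
```

```text
14.85 [0.5386 0.1864 0.305 ] [ 0.1658  0.8306 -0.5218 -0.1021] [ 0.4  0.6 -1.9] 0.444 0.0539
tcp in unit [-0.1343 -0.0012  0.305 ]
(32.5, -165, 140) shift [-0.18 -0.04  0.16] turn [-0.11 -0.15 -0.17] tcp [0.538 0.188 0.304]
(32.5, -160, 67) shift [-0.   -3.26  6.55] turn [0. 0. 0.] tcp [0.542 0.19  0.231]
[array([193.,  53., 435., 187.])]
```

View pics/h10.png

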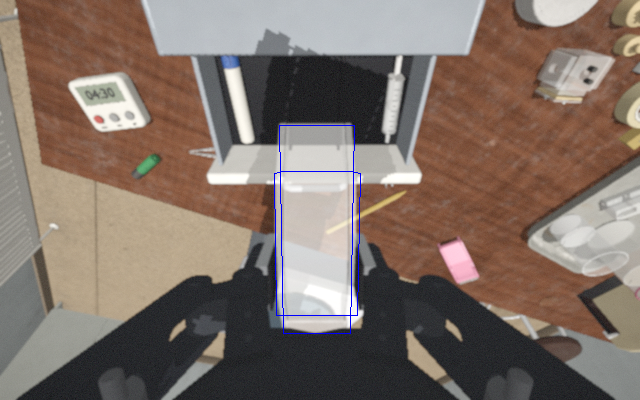

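View pics/h10_s.png

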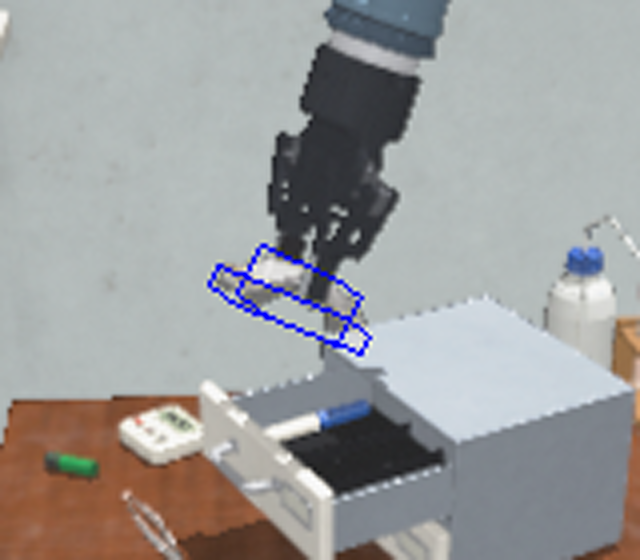

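```bash
cat > uover.py <<'E'
from h import *
from bench import ctrl
import sys
W=ctrl.camera("wrist");U=np.load("U.npy");I=cv2.resize(W["color"],None,fx=2,fy=2,interpolation=cv2.INTER_CUBIC)
dr=lambda X,col:cv2.polylines(I,[(P(W,T(*U,X))*2).astype(int)],True,col,1)
dr([[-.0825,-.1,.146],[-.0825,.1,.146],[.0825,.1,.146],[.0825,-.1,.146]],(0,0,255))
d=.1;dr([[-.0825-d,-.0985,.134],[-.0825-d,.0985,.134],[-.0945-d,.0985,.134],[-.0945-d,-.0985,.134]],(0,255,0))
dr([[-.1825,-.023,.092],[-.1825,.023,.092],[-.08,.023,.092],[-.08,-.023,.092]],(255,0,0))
v=[int(a) for a in sys.argv[2:]];cv2.imwrite("pics/%s.png"%sys.argv[1],I[v[0]:v[1],v[2]:v[3]])
E
python3 uover.py u10 0 450 250 1000
```

```text
(no output)
```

View pics/u10.png

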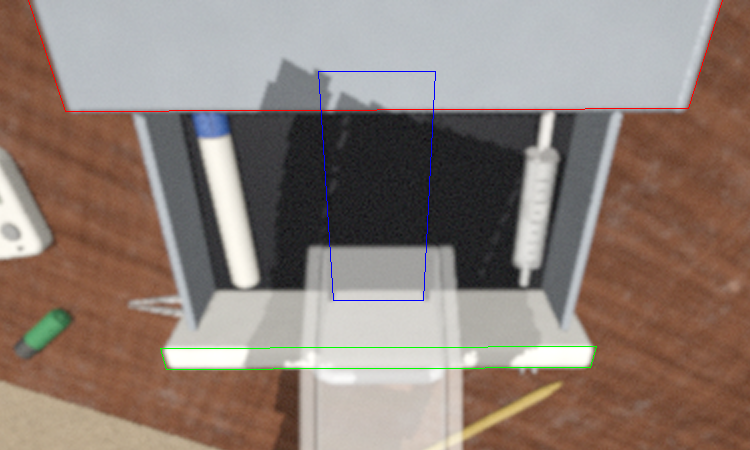

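Emit:
move_arm(
  rows="-0.2 0 0 0 -0.15 -0.15 0.2; 0 -0.8 1.7 0 0 0 0.2; 0 -0.9 1.8 0 0 0 0.2; 0 -0.9 1.7 0 0 0 0.2; 0 -0.7 1.5 0 0 0 0.2; 0 0 0 0 0 0 0.2; 0 0 0 0 0 0 0.2",
)

```text
time_s: 15.8
eef_pos: [0.5423, 0.1913, 0.2309]
eef_rot: [0.165, 0.831, -0.521, -0.103]
wrist_force: [-0.0, -0.4, -0.7]
opening: 0.446
```

```bash
python3 view.py w11 wrist;python3 heldfit.py h11; python3 - <<'E'
from h import *
from bench import ctrl
U=np.load("U.npy");o=ctrl.get_obs()
steps(o,U,[(32.5,-160,67),(32.5,-138,39)])
E
```

```text
15.85 [0.5427 0.1914 0.2316] [ 0.1643  0.8315 -0.5206 -0.1028] [ 0.4  0.7 -0.9] 0.442 0.0539
tcp in unit [-0.1285  0.0016  0.2316]
(32.5, -160, 67) shift [0.1  0.07 0.15] turn [-0.22 -0.04  0.05] tcp [0.542 0.19  0.231]
(32.5, -138, 39) shift [ 0.   -3.1   1.74] turn [0. 0. 0.] tcp [0.562 0.2   0.203]
```

View pics/h11_s.png

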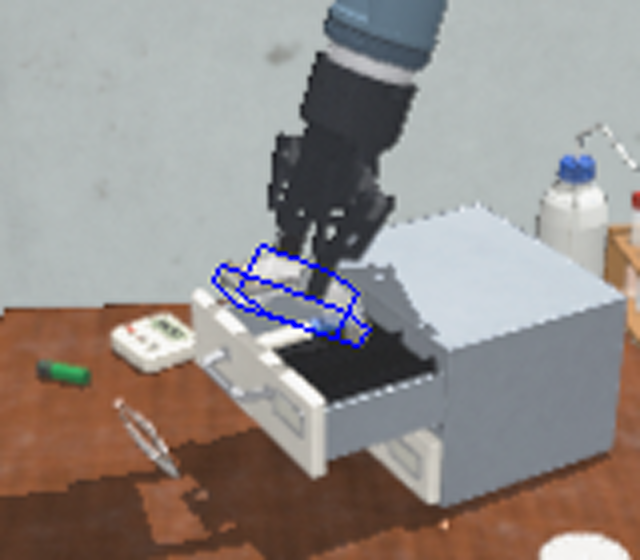

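View pics/h11.png

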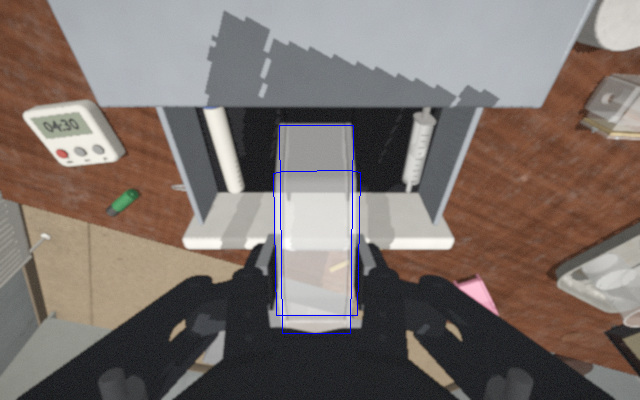

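Emit:
move_arm(
  rows="0.1 -0.6 0.4 -0.2 0 0 0.2; 0 -0.6 0.4 0 0 0 0.2; 0 -0.6 0.35 0 0 0 0.2; 0 -0.6 0.35 0 0 0 0.2; 0 -0.6 0.35 0 0 0 0.2; 0 0 0 0 0 0 0.2; 0 0 0 0 0 0 0.2",
)

```text
time_s: 16.65
eef_pos: [0.5612, 0.1995, 0.2018]
eef_rot: [0.166, 0.831, -0.52, -0.104]
wrist_force: [1.0, 0.2, -1.0]
opening: 0.441
```

```bash
python3 view.py w12 wrist;python3 heldfit.py h12; python3 - <<'E'
from h import *
from bench import ctrl
U=np.load("U.npy");o=ctrl.get_obs()
steps(o,U,[(32.5,-138,39),(30,-132,36),(25,-124,29),(15,-116,21),(5,-114,13),(0,-114,8)])
E
```

```text
16.7 [0.5613 0.1994 0.2022] [ 0.1661  0.8311 -0.5203 -0.1041] [ 1.2  0.3 -1.7] 0.448 0.0539
tcp in unit [-0.1083  0.0007  0.2022]
(32.5, -138, 39) shift [ 0.02 -0.05 -0.07] turn [ 0.08 -0.01  0.05] tcp [0.562 0.2   0.203]
(30, -132, 36) shift [ 0.   -0.28  0.07] turn [2.5 0.  0. ] tcp [0.564 0.201 0.201]
(25, -124, 29) shift [-0.   -0.22  0.45] turn [ 5. -0.  0.] tcp [0.565 0.201 0.196]
(15, -116, 21) shift [-0.    0.56  0.77] turn [10.  0. -0.] tcp [0.558 0.198 0.19 ]
(5, -114, 13) shift [0.   1.27 0.98] turn [10. -0.  0.] tcp [0.546 0.192 0.182]
(0, -114, 8) shift [-0.    0.82  0.57] turn [ 5. -0. -0.] tcp [0.539 0.188 0.175]
```

View pics/h12_s.png

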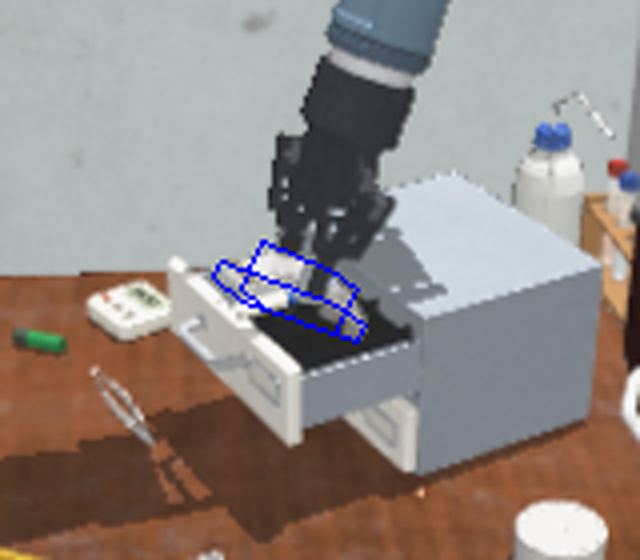

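View pics/w12.png

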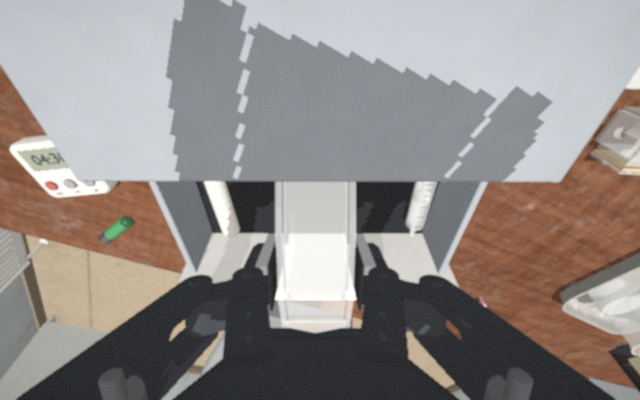

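Emit:
move_arm(
  rows="0 -0.3 0 2.5 0 0 0.2; 0 -0.1 0.2 2.5 0 0 0.2; 0 -0.1 0.25 2.5 0 0 0.2; 0 0.1 0.2 2.5 0 0 0.2; 0 0.1 0.2 2.5 0 0 0.2; 0 0.15 0.2 2.5 0 0 0.2; 0 0.2 0.2 2.5 0 0 0.2; 0 0 0 0 0 0 0.2",
)

```text
time_s: 17.6
eef_pos: [0.5571, 0.1975, 0.1896]
eef_rot: [0.038, 0.847, -0.53, -0.024]
wrist_force: [-1.2, -0.3, -0.9]
opening: 0.443
```

```bash
python3 view.py w13 wrist;python3 heldfit.py h13; python3 - <<'E'
from h import *
from bench import ctrl
U=np.load("U.npy");o=ctrl.get_obs()
steps(o,U,[(15,-116,21),(5,-114,13),(0,-114,8),(0,-114,1)])
E
```

```text
17.65 [0.5575 0.1976 0.1898] [ 0.0379  0.8467 -0.5303 -0.0238] [ 0.4 -0.4 -1.1] 0.443 0.0539
tcp in unit [-0.1125  0.0007  0.1898]
(15, -116, 21) shift [ 0.01  0.04 -0.04] turn [ 0.11 -0.    0.05] tcp [0.558 0.198 0.19 ]
(5, -114, 13) shift [0.   1.27 0.98] turn [10. -0.  0.] tcp [0.546 0.192 0.182]
(0, -114, 8) shift [-0.    0.82  0.57] turn [ 5. -0. -0.] tcp [0.539 0.188 0.175]
(0, -114, 1) shift [0.   0.12 0.69] turn [0. 0. 0.] tcp [0.539 0.188 0.168]
```

View pics/h13_s.png

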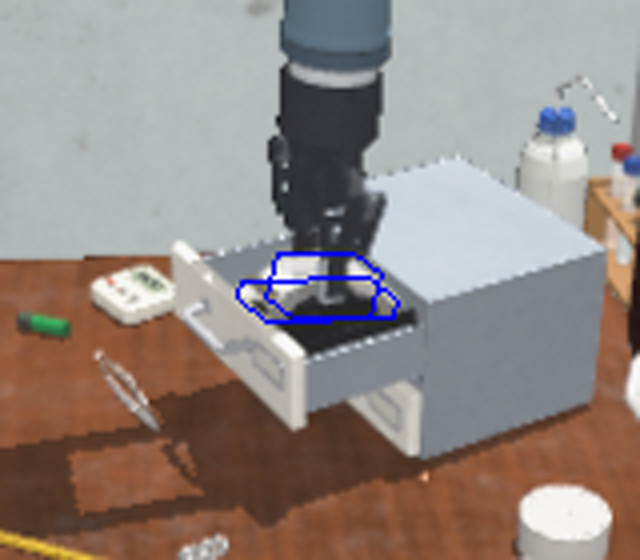

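View pics/h13.png

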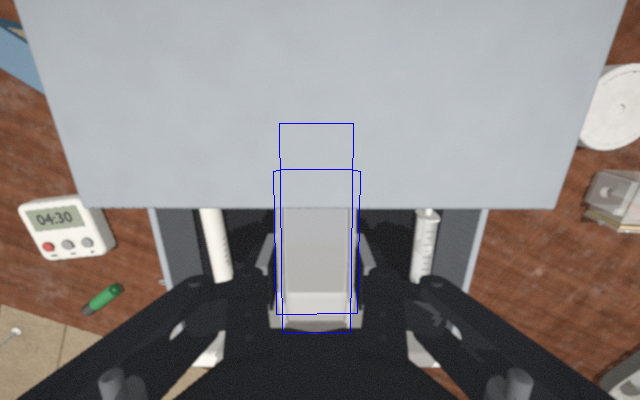

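Emit:
move_arm(
  rows="0 0.3 0.2 2.5 0 0 0.2; 0 0.3 0.2 2.5 0 0 0.2; 0 0.35 0.25 2.5 0 0 0.2; 0 0.35 0.25 2.5 0 0 0.2; 0 0.4 0.3 2.5 0 0 0.2; 0 0.4 0.3 2.5 0 0 0.2; 0 0 0 0 0 0 0.2; 0 0 0 0 0 0 0.2",
)

```text
time_s: 18.55
eef_pos: [0.5398, 0.1889, 0.174]
eef_rot: [-0.073, 0.844, -0.529, 0.045]
wrist_force: [-0.0, -1.1, -1.0]
opening: 0.444
```

```bash
python3 view.py w14 wrist;python3 heldfit.py h14; python3 - <<'E'
from h import *
from bench import ctrl
U=np.load("U.npy");o=ctrl.get_obs()
steps(o,U,[(0,-114,8),(0,-114,1)])
E
```

```text
18.6 [0.5402 0.189  0.1742] [-0.073   0.8444 -0.5287  0.0457] [-0.4 -1.3 -0.4] 0.446 0.0539
tcp in unit [-0.1318  0.0005  0.1742]
(0, -114, 8) shift [ 0.    0.15 -0.12] turn [0.09 0.01 0.07] tcp [0.539 0.188 0.175]
(0, -114, 1) shift [0.   0.12 0.69] turn [0. 0. 0.] tcp [0.539 0.188 0.168]
```

View pics/h14_s.png

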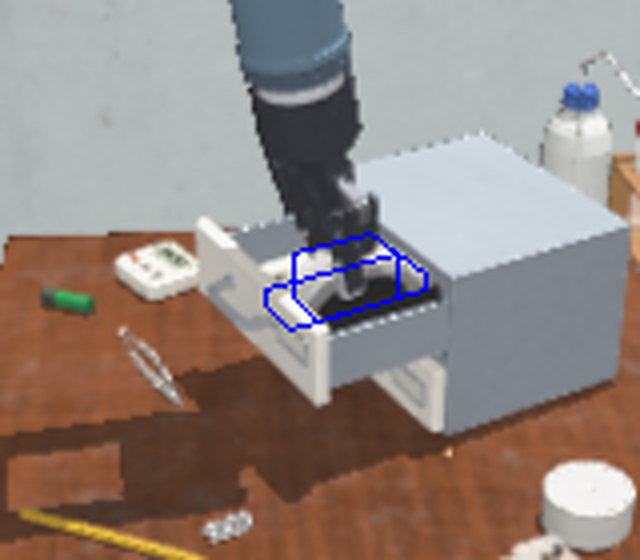

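View pics/w14.png

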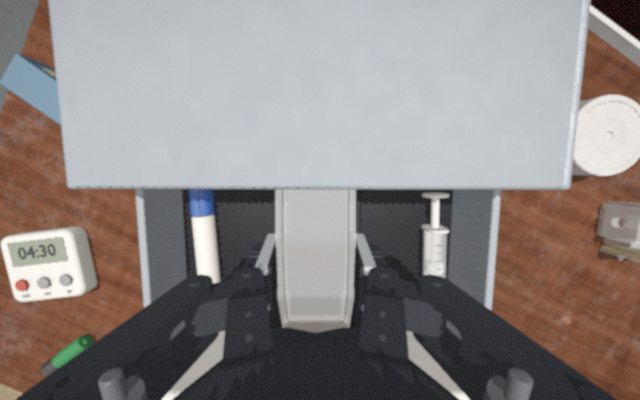

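Emit:
move_arm(
  rows="0 0.1 0.1 0 0 0 0.2; 0 0.05 0.15 0 0 0 0.2; 0 0 0.15 0 0 0 0.2; 0 0 0 0 0 0 0.2; 0 0 0 0 0 0 0.2",
)

```text
time_s: 19.2
eef_pos: [0.5388, 0.1885, 0.1694]
eef_rot: [-0.073, 0.844, -0.529, 0.046]
wrist_force: [-0.1, 0.2, -1.1]
opening: 0.442
```

Emit:
move_arm(
  rows="0 0 0.1 0 0 0 0.2; 0 0 0.1 0 0 0 0.2; 0 0 0 0 0 0 0.2; 0 0 0 0 0 0 0.2",
)

```text
time_s: 19.6
eef_pos: [0.5391, 0.1887, 0.1675]
eef_rot: [-0.073, 0.844, -0.529, 0.046]
wrist_force: [-0.2, 0.2, -1.3]
opening: 0.443
```

```bash
python3 view.py w15 wrist;python3 heldfit.py h15; python3 - <<'E'
from h import *
from bench import ctrl
U=np.load("U.npy");o=ctrl.get_obs()
steps(o,U,[(0,-114,0)])
E
```

```text
19.65 [0.5391 0.1887 0.1676] [-0.0732  0.8444 -0.5287  0.0457] [ 0.6  0.2 -1.4] 0.446 0.0539
tcp in unit [-0.1329  0.0007  0.1676]
(0, -114, 0) shift [0.02 0.06 0.04] turn [0.09 0.02 0.06] tcp [0.539 0.188 0.167]
```

View pics/w15.png

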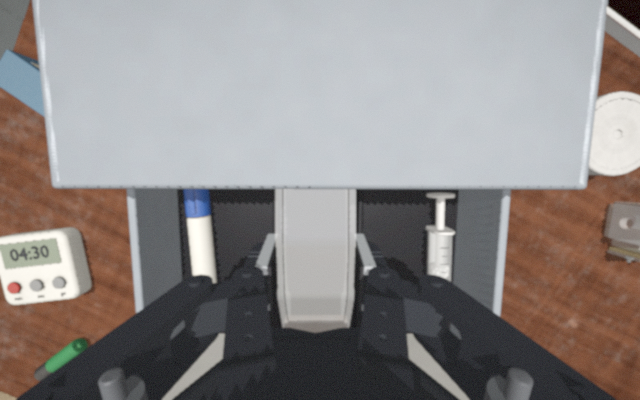

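Emit:
move_arm(
  rows="0 0 0.1 0 0 0 0.2; 0 0 0 0 0 0 0.2; 0 0 0 0 0 0 0.62; 0 0 0 0 0 0 0.62; 0 0 0 0 0 0 0.62; 0 0 0 0 0 0 0.62; 0 0 -0.4 0 0 0 0.62; 0 0 -1 0 0 0 0.62; 0 0 -1.5 0 0 0 0.62; 0 0 0 0 0 0 0.62",
)

```text
time_s: 20.75
eef_pos: [0.5361, 0.1867, 0.1984]
eef_rot: [-0.075, 0.844, -0.529, 0.048]
wrist_force: [-0.5, 0.1, -0.2]
opening: 0.621
```

```bash
python3 view.py w16 wrist; python3 - <<'E'
from h import *
from bench import ctrl
c=ctrl.camera("side");cv2.imwrite("pics/s16.png",cv2.resize(c["color"][90:230,270:410],None,fx=4,fy=4,interpolation=cv2.INTER_CUBIC))
E
```

```text
20.8 [0.5358 0.1866 0.1974] [-0.0744  0.8443 -0.5286  0.0472] [-0.9  0.2 -0.2] 0.621 0.0539
tcp in unit [-0.1368  0.0003  0.1974]
```

View pics/w16.png

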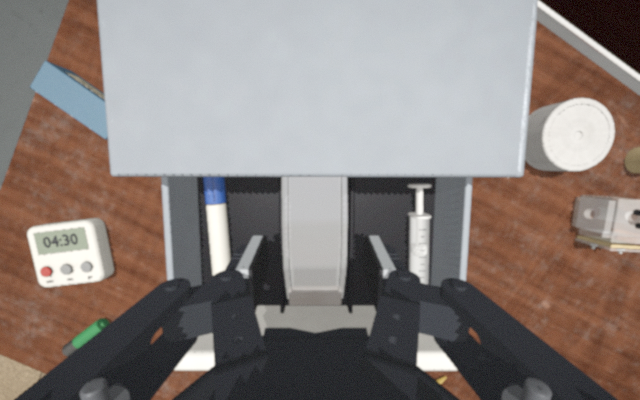

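View pics/s16.png

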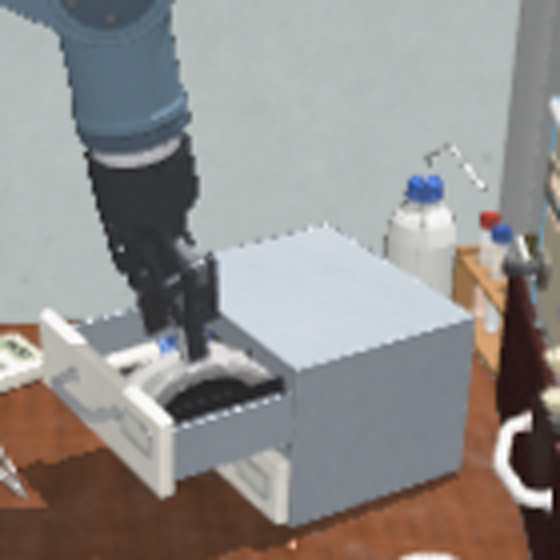

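Emit:
move_arm(
  rows="0 0 -2 0 0 0 0.62; 0 0 -3 0 0 0 0.62; 0 0 -3 0 0 0 0.62; 0 0 0 -5 0 0 0.3; 0 0 0 -5 0 0 0; 0 2 0 0 0 0 0; 0 3 0 0 0 0 0; 0 3 0 0 0 0 0; 0 2 0 0 0 0 0; 0 0 0 0 0 0 0; 0 0 0 0 0 0 0",
)

```text
time_s: 21.95
eef_pos: [0.4328, 0.1369, 0.2743]
eef_rot: [0.0, 0.847, -0.531, -0.0]
wrist_force: [-0.0, 0.5, 0.3]
opening: -0.0
```

```bash
python3 view.py w17 wrist; python3 - <<'E'
from h import *
from bench import ctrl
U=np.load("U.npy");go(ctrl.get_obs(),uw(U,[-.245,.0005,.195]),down(U[2]-np.pi/2))
E
python3 uover.py u17 0 560 200 1000
```

```text
22.0 [0.4332 0.137  0.2744] [ 3.000e-04  8.475e-01 -5.308e-01 -1.000e-04] [-0.6  0.7  0.1] -0.0 0.0539
tcp in unit [-0.2508  0.0003  0.2744]
rotate first (tool deg): [ 0.04 -0.01  0.05]  then shift cm in NEW tool axes: [-0.02 -0.58  7.94]  / shift in OLD axes: [-0.02 -0.58  7.94]
```

View pics/u17.png

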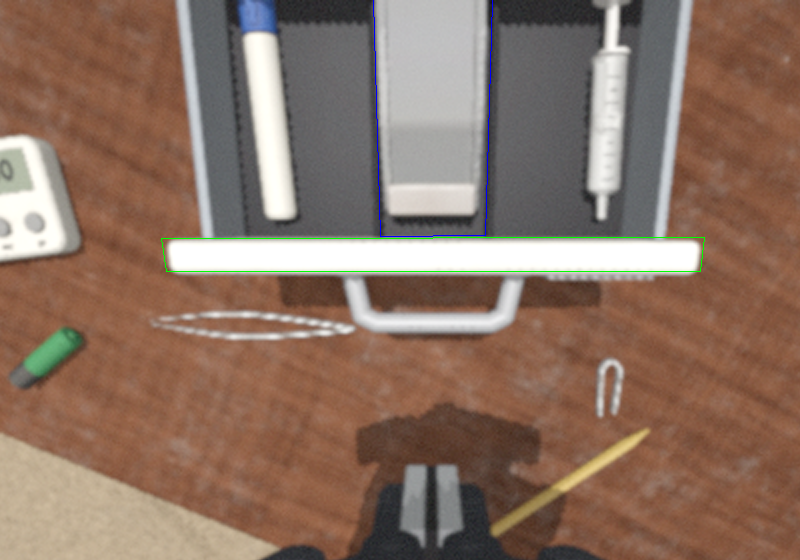

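Emit:
move_arm(
  rows="0 0 3 0 0 0 0; 0 0 3 0 0 0 0; 0 0 1.9 0 0 0 0; 0 0 0 0 0 0 0; 0 -2 0 0 0 0 0; 0 -1.5 0 0 0 0 0; 0 -0.5 0 0 0 0 0; 0 -0.4 0 0 0 0 0; 0 -0.6 0 0 0 0 0; 0 -0.6 0 0 0 0 0; 0 -0.6 0 0 0 0 0; 0 0 0 0 0 0 0",
)

```text
time_s: 23.25
eef_pos: [0.4889, 0.1642, 0.1953]
eef_rot: [0.0, 0.848, -0.531, -0.0]
wrist_force: [-0.0, 0.0, 1.0]
opening: 0.007
```

```bash
python3 view.py w18 wrist; python3 - <<'E'
from h import *
from bench import ctrl
c=ctrl.camera("side");cv2.imwrite("pics/s18.png",cv2.resize(c["color"][90:230,270:410],None,fx=4,fy=4,interpolation=cv2.INTER_CUBIC))
E
```

```text
23.3 [0.4885 0.164  0.1951] [ 4.000e-04  8.476e-01 -5.307e-01 -4.000e-04] [ 0.4 -0.8 -0. ] -0.001 0.0539
tcp in unit [-0.1892  0.0006  0.1951]
```

View pics/w18.png

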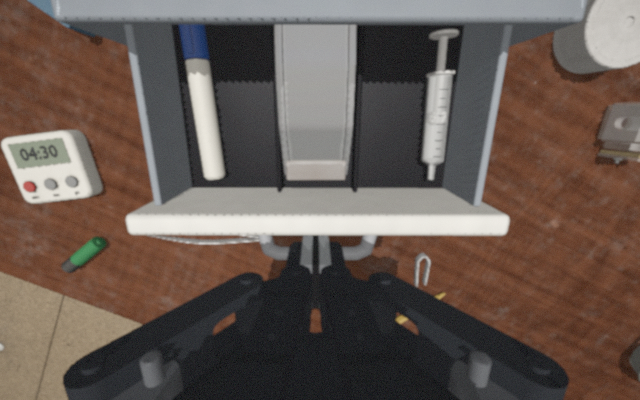

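View pics/s18.png

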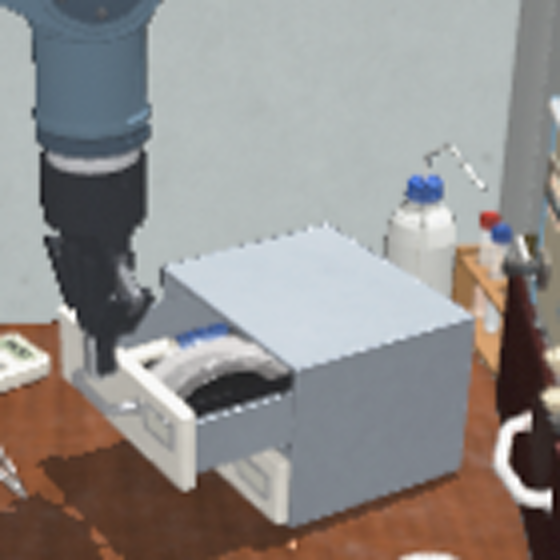

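Emit:
move_arm(
  rows="0 -0.5 0 0 0 0 0; 0 -0.8 0 0 0 0 0; 0 -0.8 0 0 0 0 0; 0 -0.8 0 0 0 0 0; 0 -0.8 0 0 0 0 0; 0 -0.8 0 0 0 0 0; 0 -0.8 0 0 0 0 0; 0 -0.8 0 0 0 0 0; 0 -0.4 0 0 0 0 0; 0 0 0 0 0 0 0",
)

```text
time_s: 24.35
eef_pos: [0.5476, 0.1926, 0.1953]
eef_rot: [0.0, 0.848, -0.531, 0.0]
wrist_force: [1.0, -0.4, -0.3]
opening: 0.003
```

```bash
python3 view.py w19 wrist
```

```text
24.4 [0.5473 0.1924 0.1953] [ 2.000e-04  8.476e-01 -5.306e-01 -0.000e+00] [-0.3  0.1 -0.3] -0.001 0.0539
tcp in unit [-0.1239  0.0005  0.1953]
```

View pics/w19.png

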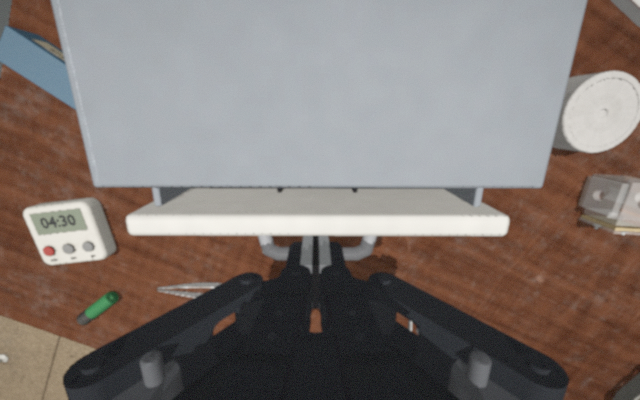

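About 19 mm is left, and then the catch. I'll push on slowly.

Emit:
move_arm(
  rows="0 -0.4 0 0 0 0 0; 0 -0.4 0 0 0 0 0; 0 -0.3 0 0 0 0 0; 0 -0.3 0 0 0 0 0; 0 -0.3 0 0 0 0 0; 0 -0.2 0 0 0 0 0",
)

```text
time_s: 25.0
eef_pos: [0.5638, 0.2005, 0.1951]
eef_rot: [0.001, 0.848, -0.531, -0.001]
wrist_force: [-7.3, -3.4, 5.9]
opening: 0.002
```

Emit:
move_arm(
  rows="0 -0.2 0 0 0 0 0; 0 -0.2 0 0 0 0 0; 0 0 0 0 0 0 0",
)

```text
time_s: 25.3
eef_pos: [0.5645, 0.2009, 0.1949]
eef_rot: [0.005, 0.848, -0.53, -0.003]
wrist_force: [-17.0, -9.0, 13.5]
opening: 0.004
```

```bash
python3 view.py w20 wrist
```

```text
25.35 [0.5644 0.2009 0.1949] [ 0.0047  0.8477 -0.5305 -0.0032] [-16.9  -8.9  13.8] -0.003 0.0539
tcp in unit [-0.1048  0.0006  0.1949]
```

View pics/w20.png

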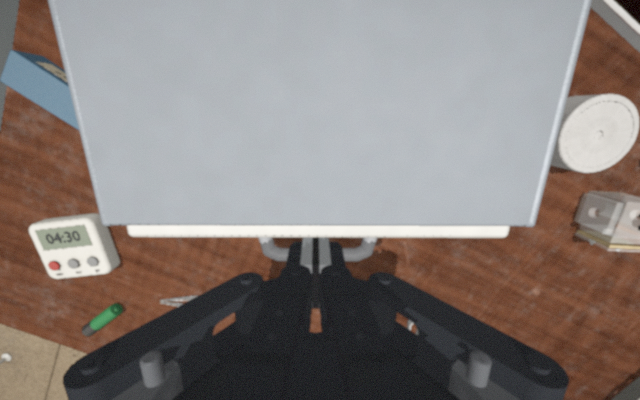

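Emit:
move_arm(
  rows="0 0.5 0 0 0 0 0; 0 0.8 0 0 0 0 0; 0 2 0 0 0 0 0; 0 3 -1 0 0 0 0; 0 3 -3 0 0 0 0; 0 2 -3 0 0 0 0; 0 0 -2 0 0 0 0; 0 0 0 0 0 0 0; 0 0 0 0 0 0 0",
)

```text
time_s: 26.25
eef_pos: [0.4659, 0.1531, 0.2852]
eef_rot: [0.0, 0.848, -0.531, 0.0]
wrist_force: [-0.9, -0.1, -0.2]
opening: 0.003
```

```bash
python3 view.py w21 wrist; python3 - <<'E'
from h import *
from bench import ctrl
U=np.load("U.npy")
for n,b in(("side",(100,330,210,410)),("scene",(135,325,180,440))):
    c=ctrl.camera(n);I=c["color"].copy()
    cv2.imwrite(f"pics/{n}21.png",cv2.resize(I[b[0]:b[1],b[2]:b[3]],None,fx=2.5,fy=2.5,interpolation=cv2.INTER_CUBIC))
W=ctrl.camera("wrist");I=cv2.resize(W["color"],None,fx=2,fy=2,interpolation=cv2.INTER_CUBIC)
for d,col in((0,(0,255,0)),(.006,(0,0,255))):cv2.polylines(I,[(P(W,T(*U,[[-.0945-d,-.0985,.134],[-.0945-d,.0985,.134]]))*2).astype(int)],False,col,1)
cv2.imwrite("pics/u21.png",I[0:500,300:1000])
E
```

```text
26.3 [0.4655 0.1531 0.2842] [ 8.000e-04  8.476e-01 -5.307e-01 -8.000e-04] [ 0.4 -0.1 -0. ] 0.0 0.0539
tcp in unit [-0.2146  0.0007  0.2842]
```

View pics/u21.png

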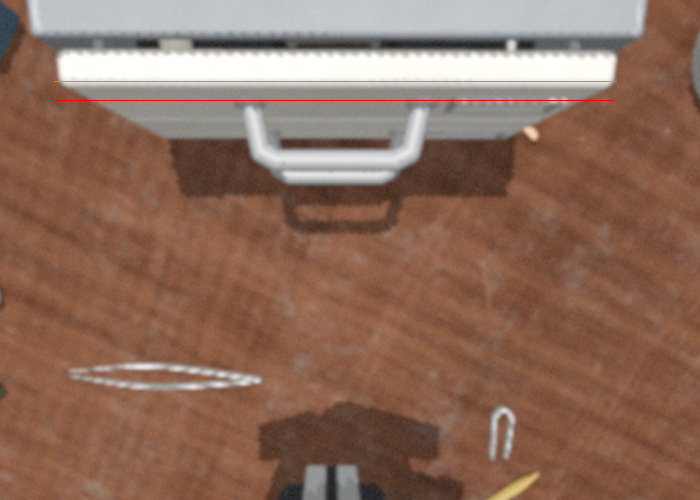

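View pics/side21.png

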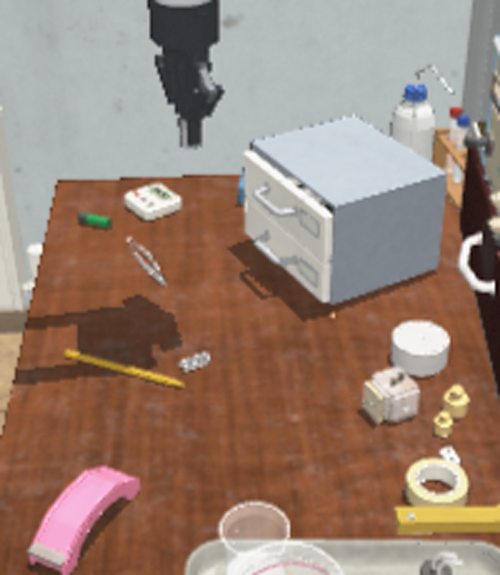

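View pics/scene21.png

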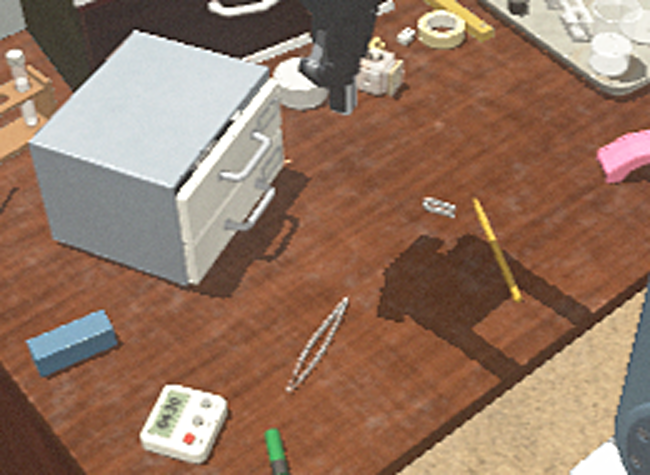

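```bash
python3 - <<'E'
from bench import ctrl
print(ctrl.hand_in())
E
```

```text
the job is handed in; nothing more can be done
None
```

The cassette is in the middle lane of the top drawer, and the drawer is shut with its catch holding. I handed the job in at about 26 s on the robot's clock. No verdict came back.

**What I did:**
- **Drawer:** I hooked it from inside with closed fingers and pulled it out to its stop.
- **Cassette:** I gripped the clear one across its block, leaving the pink look-alike alone. It went in slanting at 32°, with one end under the top sheet, and was then levelled and set down without touching anything on the way.
- **Closing:** I pushed on the drawer front above its handle. It came up against a hard stop at about 19 N horizontally, which is more than the catch resists with.

**Last checks:**
- **Cassette:** before I closed the drawer, the wrist camera showed it flat and right way up between the dividers. I did not see it again once the drawer was shut.
- **Drawer:** after I backed the arm away, the front's outer edge sat on the line for fully home, level with the lower front. It did not spring back in about 0.9 s.
- **Other things:** the timer, slide box, puck, cell and tape looked unmoved by eye, and the robot was touching nothing.

**Disagreement:** the first pose of the drawer unit, from the scene and side cameras, was about 3.5 mm off the one from the wrist camera. I used the wrist one, which agreed with where the fingers met the drawer front.

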